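Test the terminals, then click the cuvette carriage home and hold it

ROBOT

A 6-joint arm with a two-finger parallel gripper is mounted at the origin on the work surface. World frame = base frame: x ahead of the robot, y to its left, z up, the work surface at z = 0. Lengths are in m, angles in rad, forces in N, time in s.
With the tool pointing down it reaches from about 0.425 to 0.95 m from the base axis. Payload 3.5 kg.
Tool frame: the origin (TCP) lies on the centre line of the jaws, within the pads' length; the fingertips stand 25 mm ahead of it and the grasp point (between the pads) lies 6 mm ahead of it; y points along the fingers, z is the direction in which the jaws open and shut, and the axes are right-handed (so a half turn about y gives the same grasp; the last joint's range is limited). The gripper opens to 85 mm and grips with 20 to 120 N. Pads are 22 mm wide; open, the fingers measure 114 mm over their backs; the gripper's body (76 mm by 85 mm) begins 54 mm behind the grasp point. The pads swing forward as they close: fully open they stand 13 mm farther back than shut.
Start: joints at [1.066, 0.286, 1.577, -0, 1.279, -0.15], TCP at [0.234, 0.633, 0.256] pointing down, gripper open.
Joint ranges: [-2.77, 2.77], [-0.9, 2.22], [0.21, 2.48], [-1.53, 4.67], [0.24, 2.81], [-2.84, 2.84]. Speed limits (rad/s): [2.79, 2.79, 3.14, 3.14, 3.14, 3.14].

INTERFACE

Orientations are given as a unit quaternion [x, y, z, w].
In Python, from plant import ctrl gives the robot as it stands.
- The arm moves only by the tool arm_command, never from a script. Its argument "steps" is a list of rows, each an object with "hand": the opening, from 0 (shut) to 1 (fully open); "travel": the shift along the tool's x, y, z in units of 0.3 m (1.0 is 0.3 m), a list of three; "rotation": the turn, a rotation vector about the tool's x, y, z in units of 30 degrees (1.0 is 30 degrees), a list of three. A call has 1 to 20 rows; each row shifts and turns the pose as measured when the row begins, along the tool's axes as they then stand; what a row does not reach is not made up. A row lasts 1/8 s, in which the tool goes at most 62.5 mm and 10.7 degrees, less where a joint would pass 70% of its speed; a pose out of reach is approached as far as the arm can. A call with a number of a shift or a turn outside -1 to 1 is refused whole. A call with a gripper value outside its range is refused whole. The fingers move at their own pace and stop on an object; "grip_force" is the grip in N (left out, the last holds). Time passes only in rows, so rows that do not move let the fingers close. It gives the time, the measured TCP pose, the force and the opening at its end, in the units of the state.
- ctrl.get_state(): the state, without advancing time (a new reading comes with each control period).
- ctrl.read_camera(name): name is "scene" or "top" or "wrist"; returns (picture, depth): 420x560x3 uint8, blue, green, red; 420x560 float32, m along the optical axis (not along the pixel's ray), 0 where there is no reading.
- ctrl.camera_params(name): a dict with "fx", "fy", "cx", "cy" (pixels), "extrinsics" (4x4, takes a point from camera to world coordinates); the wrist camera has in their place "tool_from_camera" (4x4, takes a point from camera to tool coordinates, whose origin is the TCP and whose axes are the tool frame's). Camera axes: x right, y down, z forward; pixel columns grow to the right and rows downward; lengths in m; the calibration is good to about 2 mm. A picture is of the moment at which its call begins: read the wrist's pose just before it. camera_params takes no time and is no camera call.
- ctrl.sign_off(): hands the job in, once; it reports no verdict.
Trained networks look in the newest picture that a camera, given by its name, has taken for a name from the list of things; names that differ only in an ending like _2 or _b are one class to them, and where a whole thing is asked for, a point or a joint stands for the part that bears it (a point fixed in the world has none). Each returns a list of dicts, best first, with "score" (0 to 1); they miss things now and then, are a little off and sometimes report something else, mostly with a low value. They report only what shows in the picture. A call takes as long as a camera call. They do not tell look-alikes from the thing itself.
- ctrl.masks_of(camera, thing): "region" (420x560 bool, what is visible of it) and "at" ([column, row] in pixels, amid what is visible of it).
The state is a dict: "time": time; "qpos": joint angles; "dq": joint speeds; "joint_efforts": joint torques, N m; "eef_pos": TCP position; "tcp_rot": TCP orientation; "contact_force": force on the tool from outside, world axes, zero at the start; "wrist_torque": the same for the moment, N m; "opening": opening from 0.0 (shut) to 1.0 (fully open).
Only numpy, scipy, OpenCV 4.12 (cv2) and the standard library are available. Lean on these libraries where they do the work, as an engineer would, in place of code of your own. Each camera call takes 0.05 s, during which the arm holds its last target.

TASK

Before handling the cuvette pod, check it is dead: lift the tester pen, press its tip gently for a moment on the red terminal and then the blue one (never to the bottom of their springs), and stand the pen back in its block and let go of it. Then take the carriage's blue handle between the fingers and slide it along its rail towards the electrode head until you feel its spring ball click into the notch there, without ever running it into the far stop. Finish still holding the handle with the carriage at rest in the notch, and leave everything else on the bench undisturbed.

Things in the scene. Friction and masses are not known exactly. Their poses are not given: they have to be found in the camera images.
- pen_mid (a point): Tester pen, loose, upright, tip down in its stand, 70 g. Yellow round grip 18 diameter, 74 long; below it a black collar 34 diameter, 6 thick; below that a thin black probe. This point is on the axis in the grip's middle part: 35 below the grip's top, 39 above the collar's top face, 45 above its underside. z runs up the pen.
- pen_tip (a point): The metal point of the pen, on its axis, 95 below pen_mid (50 below the collar's underside). It is 3 wide.
- stand: Fixed white block 70 x 70 x 60 high, origin at the middle of its underside. A vertical through hole, 20 wide with a 3 mm chamfer, lies in its centre; the pen's probe (12 diameter) hangs in it and the collar rests on the block's top, so pen_mid stands 105 above the bench when home.
- term_red_top (a point): Brass-tipped top of the red sprung terminal, 20 diameter, on a cream terminal box (90 x 130 x 50 high, fixed); about 64 above the bench. Axis vertical. Red and blue terminals stand 60 apart, either may be left or right. z up.
- term_blue_top (a point): The same for the blue sprung terminal.
- term_red (a joint): How far the red terminal is pressed down, m: 0 up, 0.008 bottomed. Spring: 0.6 N at first, 5.4 N at the bottom.
- term_blue (a joint): The same for the blue terminal.
- pod: Fixed cuvette pod: grey platform 150 x 300 x 18 high with an aluminium channel rail along its own y axis. Origin on the bench below the rail's centre line at mid rail. In its frame the carriage travels from y = -0.08 m (first stop) to y = +0.08 m (far stop).
- carriage: White carriage with an upright blue handle, 22 x 22 and 48 high, and a clear blue-capped cuvette 45 from it on its +x side (top 25 above this point). Origin at the handle's middle, 83 above the bench; the white plate lies 25 below it. Axes as the pod's. Slides along the pod's y only; friction about 1 N. Starts near its first stop, and slides towards +y to the head.
- telltale (a joint): Drop (m) of the carriage's spring ball and of the red tab on its robot side: at most 0.001 running on the brass bar in the channel, 0.0035 seated in the bar's one V notch. Spring about 8 N. Felt along the rail: free running, then drawn forward over about 5 mm (up to about 5 N), no force when centred, then about 5 N against leaving either way.
- head: Fixed white electrode head, 30 x 44, top 100 above the bench, with a blue centre line and a copper contact, clamped on the far (+x) side of the rail. Origin on the bench under the rail centre line, abreast of the head's blue line; axes as the pod's. The notch lies within 6 mm of the head's line, measured along the rail; find it by feel.
- tipbox_near: Bystander, loose: closed pipette-tip box, dark red with a clear lid, 85 x 115 x 66 high. Origin at the middle of its underside.
- bottle: Bystander, loose: small white bottle, 44 diameter, 85 high. Origin at the middle of its underside.
- tube: Bystander, loose: clear tube with blue cap, standing, 34 diameter, 112 high. Origin at the middle of its underside.
- vial: Bystander, loose: amber vial, 36 diameter, 70 high. Origin at the middle of its underside.
Things that resemble listed ones, but are neither listed nor needed, are in the scene too. Of the things like the part that bears pen_mid, leave any that is turquoise; of the rest the smaller one is meant.

How it is judged:
On the way, in this order (a step that is already met when the one before it is completed fails the run):
1. pen tip presses the red terminal, carriage still where it began (distance between pen_tip and term_red_top below 0.011 m and value of joint term_red above 0.0006 m and distance of carriage from where it was at the start of the episode below 0.006 m), for 0.2 s.
2. pen tip presses the blue terminal, carriage still where it began (distance between pen_tip and term_blue_top below 0.011 m and value of joint term_blue above 0.0006 m and distance of carriage from where it was at the start of the episode below 0.006 m), for 0.2 s.
3. pen back upright in its stand and let go (horizontal distance between pen_mid and stand below 0.008 m and z of pen_mid in the frame of stand between 0.1 and 0.109 m and angle between pen_mid's own z axis and vertical below 0.12 rad and distance between the grasp point and pen_mid above 0.05 m and distance of carriage from where it was at the start of the episode below 0.006 m), for 0.3 s.
At the end, for the whole second after the job is handed in: Holding the handle (fingers press over 2 N, grasp point within 35 mm of its middle), carriage at rest, ball seated in the notch (telltale down over 2.4 mm of 3.5); pen in its stand: within 8 mm of the hole axis, height within 5 mm, upright within 0.12 rad (value of joint telltale above 0.0024 m and linear speed of carriage below 0.01 m/s and contact force between the fingers and carriage above 2 N and distance between the grasp point and carriage below 0.035 m and horizontal distance between pen_mid and stand below 0.008 m and z of pen_mid in the frame of stand between 0.1 and 0.109 m and angle between pen_mid's own z axis and vertical below 0.12 rad); the arm keeps its last pose, push and grip.
It fails at once if a bystander is knocked over or pushed more than 30 mm (distance of any of tipbox_near, bottle, tube, vial from where it was at the start of the episode above 0.03 m or angle between any of tipbox_near, bottle, tube, vial's own z axis and vertical above 0.4 rad).
It fails at once if a terminal is pushed to the bottom of its travel (value of joint any of term_red, term_blue above 0.0076 m).
It fails at once if the carriage is run on into the far stop (y of carriage in the frame of pod above 0.076 m).
It also fails if it takes over 72 s, if anything falls off the work surface, if the arm or the gripper's body presses on something with over 40 N, if the wrist force passes 120 N, or if a joint passes its speed limit or range.

## Working session

There is one attempt and no reset: what is moved stays moved. The work goes in short steps, Python scripts to look and compute and a tool call to move; the robot and the scene stay as the last step left them, time stands still between calls to the robot, and variables do not carry over. Pictures are saved under pics/ and viewed, and the job is handed in when it is done.

Besides the shell and the picture viewer there is one more tool, called after "Request:" in YAML: its name, and indented under it one key for each argument. arm_command: Moves the arm, as the interface text tells. Shifts and turns lie within -1 to 1; 1 stands for 0.3 m of shift or 30 degrees of turn. Its arguments: {"type":"object","properties":{"steps":{"type":"array","items":{"type":"object","properties":{"hand":{"type":"number"},"travel":{"type":"array","items":{"type":"number","minimum":-1,"maximum":1}},"rotation":{"type":"array","items":{"type":"number","minimum":-1,"maximum":1}}}}},"grip_force":{"type":"number"}},"required":["steps"]}

```bash
ls; mkdir -p pics
cat > h.py <<'E'
import numpy as np, cv2
from plant import ctrl
from scipy.spatial.transform import Rotation as R
def cam(n):
    s=ctrl.get_state(); p=ctrl.camera_params(n); im,d=ctrl.read_camera(n)
    if 'extrinsics' in p: T=np.array(p['extrinsics'])
    else:
        W=np.eye(4);W[:3,:3]=R.from_quat(s['tcp_rot']).as_matrix();W[:3,3]=s['eef_pos'];T=W@np.array(p['tool_from_camera'])
    return im,d,p,T
def pts(d,p,T):
    v,u=np.mgrid[:d.shape[0],:d.shape[1]]
    P=np.stack([(u-p['cx'])/p['fx']*d,(v-p['cy'])/p['fy']*d,d],-1)
    return P@T[:3,:3].T+T[:3,3]
E
python3 - <<'E'
from h import *
for n in('scene','top','wrist'):
    im,d,p,T=cam(n); cv2.imwrite(f'pics/{n}0.png',im); np.savez(f'{n}0.npz',im=im,W=pts(d,p,T),d=d)
    print(n,p['fx'],T.round(3).tolist())
s=ctrl.get_state(); print({k:np.round(v,3).tolist() for k,v in s.items()})
E
```

```text
pics
scene 391.90786296834364 [[0.231, 0.802, -0.551, 1.029], [0.973, -0.185, 0.139, -0.156], [0.01, -0.568, -0.823, 0.811], [0.0, 0.0, 0.0, 1.0]]
top 419.45424068159207 [[-0.014, -0.996, 0.091, 0.465], [-1.0, 0.017, 0.026, -0.034], [-0.028, -0.09, -0.996, 0.974], [0.0, 0.0, 0.0, 1.0]]
wrist 356.10957769597053 [[0.348, 0.892, 0.288, 0.161], [0.937, -0.33, -0.11, 0.66], [-0.003, 0.308, -0.951, 0.373], [0.0, 0.0, 0.0, 1.0]]
{'time': 0.15, 'qpos': [1.066, 0.287, 1.578, -0.0, 1.279, -0.15], 'dq': [-0.001, -0.002, -0.006, 0.001, -0.002, -0.002], 'joint_efforts': [0.001, -40.66, -29.314, -0.0, 0.004, 0.0], 'eef_pos': [0.234, 0.633, 0.255], 'tcp_rot': [0.697, -0.125, 0.125, -0.695], 'contact_force': [-0.004, 0.466, 0.661], 'wrist_torque': [0.007, 0.011, 0.033], 'opening': 0.995}
```

View pics/scene0.png

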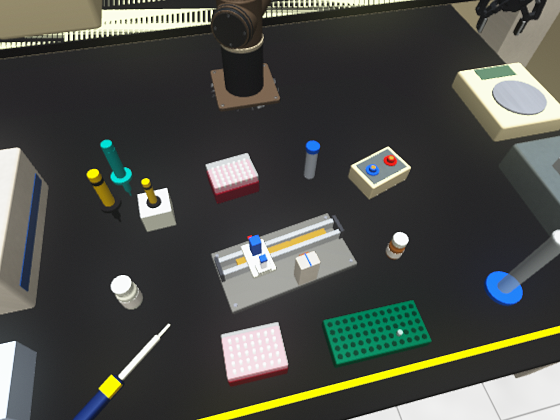

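View pics/top0.png

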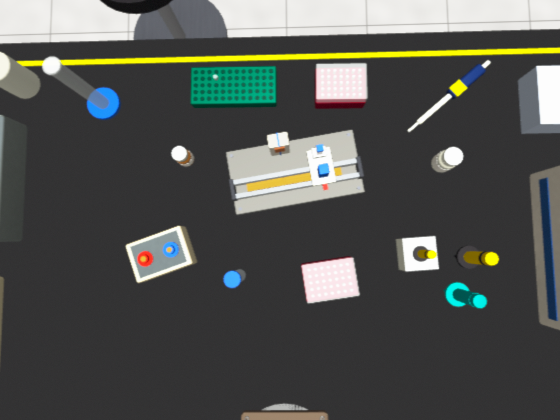

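View pics/wrist0.png

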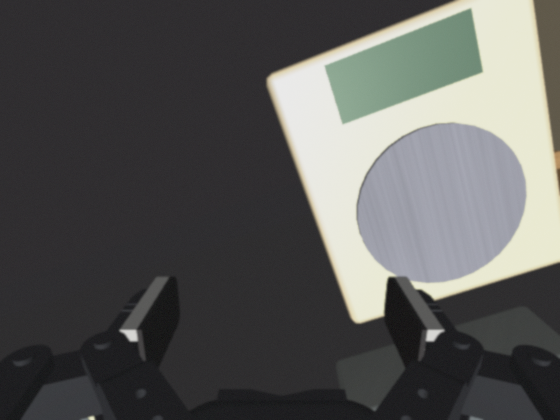

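The top view shows the small yellow pen in the white stand at (430,254), with the larger yellow pen at (485,258) and the turquoise one at (465,297). The terminals are red (145,259) and blue (171,250), the handle is at (324,169) and the head at (279,142). Next I'll measure these.

Run:
```python
from h import *
names=['pen_mid','stand','term_red_top','term_blue_top','pod','carriage','head','tipbox_near','bottle','tube','vial']
for n in('top','scene'):
    im,d,p,T=cam(n); W=pts(d,p,T)
    for t in names:
        for r in ctrl.masks_of(n,t)[:3]:
            if r['score']<.3: continue
            m=r['region']&(d>0); q=W[m]
            if len(q)<5: continue
            zt=np.percentile(q[:,2],97); top=q[q[:,2]>zt-.006]
            print(n,t,round(r['score'],2),np.round(r['at']).tolist(),len(q),'zt',zt.round(3),'topmean',top.mean(0).round(4).tolist(),'lo',q.min(0).round(3).tolist(),'hi',q.max(0).round(3).tolist())
```

```text
top pen_mid 0.93 [474.0, 258.0] 705 zt 0.184 topmean [0.4349, -0.3912, 0.1819] lo [0.406, -0.492, -0.004] hi [0.457, -0.368, 0.186]
top pen_mid 0.72 [458.0, 296.0] 722 zt 0.187 topmean [0.3581, -0.3637, 0.1857] lo [0.319, -0.458, -0.002] hi [0.382, -0.34, 0.189]
top stand 0.7 [322.0, 164.0] 895 zt 0.108 topmean [0.6349, -0.089, 0.1063] lo [0.585, -0.119, 0.016] hi [0.68, -0.06, 0.111]
top stand 0.6 [409.0, 254.0] 940 zt 0.062 topmean [0.4433, -0.2923, 0.0592] lo [0.406, -0.333, -0.003] hi [0.478, -0.26, 0.064]
top term_red_top 0.55 [145.0, 254.0] 69 zt 0.066 topmean [0.44, 0.3014, 0.0634] lo [0.432, 0.293, 0.051] hi [0.449, 0.311, 0.067]
top term_blue_top 0.66 [170.0, 250.0] 75 zt 0.066 topmean [0.4588, 0.2448, 0.063] lo [0.451, 0.236, 0.052] hi [0.468, 0.254, 0.067]
top pod 0.9 [296.0, 168.0] 7857 zt 0.07 topmean [0.6433, -0.0854, 0.0909] lo [0.536, -0.19, -0.006] hi [0.733, 0.133, 0.111]
top carriage 0.36 [144.0, 254.0] 86 zt 0.065 topmean [0.44, 0.3023, 0.0633] lo [0.429, 0.293, 0.05] hi [0.449, 0.317, 0.067]
top head 0.86 [280.0, 143.0] 438 zt 0.102 topmean [0.6877, 0.0041, 0.099
[... 2220 characters left out ...]
-0.019, 0.015] hi [0.706, 0.049, 0.103]
scene tipbox_near 0.7 [376.0, 170.0] 48 zt 0.066 topmean [0.4594, 0.2443, 0.0638] lo [0.45, 0.236, 0.056] hi [0.468, 0.253, 0.067]
scene tipbox_near 0.67 [233.0, 177.0] 1946 zt 0.068 topmean [0.3908, -0.1037, 0.0661] lo [0.286, -0.166, -0.003] hi [0.438, -0.042, 0.071]
scene tipbox_near 0.63 [389.0, 155.0] 51 zt 0.066 topmean [0.4397, 0.3015, 0.0636] lo [0.431, 0.293, 0.054] hi [0.447, 0.31, 0.067]
scene bottle 0.79 [126.0, 292.0] 746 zt 0.087 topmean [0.6498, -0.3683, 0.0849] lo [0.597, -0.416, -0.004] hi [0.672, -0.346, 0.089]
scene vial 0.89 [397.0, 245.0] 421 zt 0.072 topmean [0.67, 0.2235, 0.0699] lo [0.647, 0.206, -0.001] hi [0.688, 0.243, 0.074]
```

Run:
```python
from h import *
z=np.load('top0.npz'); im,W=z['im'],z['W']
def rep(nm,m):
    m=m.astype(np.uint8); k,l,st,c=cv2.connectedComponentsWithStats(m)
    for i in range(1,k):
        if st[i,4]<12: continue
        q=W[l==i]; print(nm,st[i].tolist(),q.mean(0).round(4).tolist(),q.min(0).round(3).tolist(),q.max(0).round(3).tolist())
X,Y,Z=W[...,0],W[...,1],W[...,2]
hsv=cv2.cvtColor(im,cv2.COLOR_BGR2HSV); h,s,v=cv2.split(hsv)
yel=(h>18)&(h<35)&(s>150)&(v>100)
rep('yel',yel&(Z>.1))
blue=(h>100)&(h<125)&(s>120)
rep('blue',blue&(Z>.03))
red=((h<8)|(h>172))&(s>150)&(v>100)
rep('red',red&(Z>.03))
# stand top
st=(abs(Z-.06)<.006)&(s<60)&(v>130); 
k,l,stt,c=cv2.connectedComponentsWithStats(st.astype(np.uint8))
for i in range(1,k):
    if stt[i,4]>200:
        q=W[l==i]; r=cv2.minAreaRect((q[:,:2]*1000).astype(np.float32)); print('st',stt[i].tolist(),r,q[:,2].mean())
# pod platform top
pl=(abs(Z-.018)<.005)
k,l,stt,c=cv2.connectedComponentsWithStats(pl.astype(np.uint8))
for i in range(1,k):
    if stt[i,4]>1000:
        q=W[l==i]; r=cv2.minAreaRect((q[:,:2]*1000).astype(np.float32)); print('pl',stt[i].tolist(),r)
```

```text
yel [421, 250, 15, 9, 87] [0.443, -0.2912, 0.141] [0.435, -0.305, 0.1] [0.465, -0.034, 0.974]
yel [467, 251, 14, 13, 134] [0.4355, -0.3829, 0.1267] [0.422, -0.394, 0.1] [0.447, -0.379, 0.154]
yel [482, 252, 16, 14, 178] [0.4347, -0.39, 0.1806] [0.422, -0.405, 0.169] [0.446, -0.38, 0.186]
blue [96, 90, 9, 8, 13] [0.79, 0.3784, 0.1212] [0.465, -0.034, 0.033] [0.821, 0.416, 0.974]
blue [88, 100, 11, 8, 18] [0.7765, 0.4019, 0.1038] [0.465, -0.034, 0.03] [0.796, 0.432, 0.974]
blue [317, 145, 6, 7, 39] [0.6666, -0.0847, 0.1072] [0.66, -0.09, 0.102] [0.673, -0.079, 0.112]
blue [318, 164, 11, 13, 119] [0.6203, -0.0912, 0.1031] [0.611, -0.102, 0.073] [0.633, -0.081, 0.112]
blue [540, 178, 17, 143, 1132] [0.4486, -0.5635, 0.0691] [0.302, -0.571, 0.046] [0.599, -0.034, 0.974]
blue [163, 242, 16, 15, 167] [0.4592, 0.2433, 0.0553] [0.444, 0.228, 0.046] [0.475, 0.262, 0.066]
blue [223, 271, 18, 17, 238] [0.3974, 0.1006, 0.11] [0.381, 0.085, 0.056] [0.413, 0.119, 0.115]
red [315, 99, 50, 5, 64] [0.787, -0.1297, 0.04] [0.785, -0.192, 0.035] [0.797, -0.081, 0.044]
red [323, 185, 4, 5, 15] [0.5902, -0
[... 299 characters left out ...]
8
st [306, 147, 29, 39, 561] ((637.7033081054688, -88.85136413574219), (79.96763610839844, 52.00298309326172), 8.948344230651855) 0.0574166469209397
st [401, 236, 37, 35, 839] ((442.66888427734375, -296.76092529296875), (70.13829040527344, 71.41368103027344), 3.2514750957489014) 0.05901299143722788
st [301, 257, 58, 46, 1504] ((388.61700439453125, -102.9085693359375), (82.85643005371094, 112.44746398925781), 7.815927982330322) 0.06420499557968462
pl [226, 130, 131, 50, 3055] ((673.359130859375, -23.15625), (69.5601806640625, 299.64276123046875), 9.224685668945312)
pl [233, 178, 131, 37, 1916] ((576.3660888671875, -38.273590087890625), (34.74086380004883, 299.21380615234375), 9.1249418258667)
```

```bash
cat >> h.py <<'E'
def tool():
    s=ctrl.get_state(); return np.array(s['eef_pos']),R.from_quat(s['tcp_rot'])
def targ(zdir_deg):
    # tool y down, z horizontal at heading deg
    a=np.radians(zdir_deg); z=np.array([np.cos(a),np.sin(a),0]); y=np.array([0,0,-1.]); x=np.cross(y,z)
    return R.from_matrix(np.stack([x,y,z],1))
def plan(goal,Rg=None,step=.05):
    """rows for straight path with simultaneous turn, in units"""
    p,r=tool(); goal=np.array(goal,float); Rg=Rg or r
    rv=(r.inv()*Rg).as_rotvec(); n=int(max(np.ceil(np.linalg.norm(goal-p)/step),np.ceil(np.degrees(np.linalg.norm(rv))/9),1))
    print('n',n,'dist',np.linalg.norm(goal-p).round(4),'turn',np.degrees(rv).round(2))
    cur=r
    for i in range(n):
        t=cur.inv().apply((goal-p)/n)/.3; print(t.round(4).tolist(),(np.degrees(rv)/n/30).round(4).tolist()); cur=cur*R.from_rotvec(rv/n)
    return
def show():
    s=ctrl.get_state(); r=R.from_quat(s['tcp_rot']).as_matrix(); print('t',round(s['time'],2),'p',np.round(s['eef_pos'],4),'y',r[:,1].round(3),'zhead',np.degrees(np.arctan2(r[1,2],r[0,2])).round(2),'q',np.round(s['qpos'],2),'F',np.round(s['contact_force'],2),'open',round(s['opening'],3))
E
python3 -c "
from h import *
show(); print(tool()[1].as_matrix().round(3))
for a in (0,180,90,-90):
  print(a); plan([.46,.3,.3],targ(a))"
```

```text
t 1.35 p [0.2344 0.633  0.2563] y [-0. -0. -1.] zhead 69.68 q [ 1.07  0.29  1.58 -0.    1.28 -0.15] F [-0.6  -0.58 -0.38] open 1.001
[[ 0.938 -0.     0.347]
 [-0.347 -0.     0.938]
 [ 0.    -1.    -0.   ]]
0
n 9 dist 0.4045 turn [ 0.   69.68  0.  ]
[0.1212, -0.0162, -0.0866] [0.0, 0.2581, 0.0]
[0.1317, -0.0162, -0.0695] [0.0, 0.2581, 0.0]
[0.1399, -0.0162, -0.0511] [0.0, 0.2581, 0.0]
[0.1455, -0.0162, -0.0318] [0.0, 0.2581, 0.0]
[0.1485, -0.0162, -0.0119] [0.0, 0.2581, 0.0]
[0.1487, -0.0162, 0.0082] [0.0, 0.2581, 0.0]
[0.1463, -0.0162, 0.0281] [0.0, 0.2581, 0.0]
[0.1411, -0.0162, 0.0476] [0.0, 0.2581, 0.0]
[0.1335, -0.0162, 0.0662] [0.0, 0.2581, 0.0]
180
n 13 dist 0.4045 turn [   0.   -110.32   -0.  ]
[0.0839, -0.0112, -0.06] [0.0, -0.2829, -0.0]
[0.0741, -0.0112, -0.0717] [0.0, -0.2829, -0.0]
[0.0627, -0.0112, -0.0818] [0.0, -0.2829, -0.0]
[0.05, -0.0112, -0.0902] [0.0, -0.2829, -0.0]
[0.0361, -0.0112, -0.0966] [0.0, -0.2829, -0.0]
[0.0215, -0.0112, -0.1009] [0.0, -0.2829, -0.0]
[0.0063, -0.0112, -0.1029] [0.0, -0.2829, -0.0]
[-0.0089, -0.0112, -0.1027] [0.0, -0.2829, -0.0]
[-0.024,
[... 885 characters left out ...]
57, 0.0]
[0.0736, -0.0081, -0.0116] [-0.0, 0.2957, 0.0]
[0.0745, -0.0081, -0.0001] [-0.0, 0.2957, 0.0]
[0.0736, -0.0081, 0.0114] [-0.0, 0.2957, 0.0]
[0.071, -0.0081, 0.0226] [-0.0, 0.2957, 0.0]
[0.0666, -0.0081, 0.0333] [-0.0, 0.2957, 0.0]
[0.0607, -0.0081, 0.0431] [-0.0, 0.2957, 0.0]
[0.0533, -0.0081, 0.052] [-0.0, 0.2957, 0.0]
[0.0447, -0.0081, 0.0596] [-0.0, 0.2957, 0.0]
[0.0349, -0.0081, 0.0658] [-0.0, 0.2957, 0.0]
[0.0244, -0.0081, 0.0704] [-0.0, 0.2957, 0.0]
[0.0132, -0.0081, 0.0733] [-0.0, 0.2957, 0.0]
[0.0018, -0.0081, 0.0745] [-0.0, 0.2957, 0.0]
[-0.0097, -0.0081, 0.0738] [-0.0, 0.2957, 0.0]
[-0.021, -0.0081, 0.0715] [-0.0, 0.2957, 0.0]
[-0.0318, -0.0081, 0.0674] [-0.0, 0.2957, 0.0]
```

Request:
arm_command:
  steps:
    - {"hand": 1,"travel": [0.121,-0.016,-0.087],"rotation": [0,0.258,0]}
    - {"hand": 1,"travel": [0.132,-0.016,-0.07],"rotation": [0,0.258,0]}
    - {"hand": 1,"travel": [0.14,-0.016,-0.051],"rotation": [0,0.258,0]}
    - {"hand": 1,"travel": [0.146,-0.016,-0.032],"rotation": [0,0.258,0]}
    - {"hand": 1,"travel": [0.148,-0.016,-0.012],"rotation": [0,0.258,0]}
    - {"hand": 1,"travel": [0.149,-0.016,0.008],"rotation": [0,0.258,0]}
    - {"hand": 1,"travel": [0.146,-0.016,0.028],"rotation": [0,0.258,0]}
    - {"hand": 1,"travel": [0.141,-0.016,0.048],"rotation": [0,0.258,0]}
    - {"hand": 1,"travel": [0.134,-0.016,0.066],"rotation": [0,0.258,0]}

```text
time: 2.48
eef_pos: [0.4593, 0.2882, 0.3014]
tcp_rot: [0.49, -0.508, 0.509, -0.493]
contact_force: [0.6, -0.3, -0.0]
opening: 0.999
```

```bash
python3 -c "
from h import *
show(); plan([.49,0,.28],targ(0))"
```

```text
t 2.48 p [0.4593 0.2882 0.3014] y [ 0.003  0.002 -1.   ] zhead -1.93 q [ 0.37 -0.04  1.86  0.    1.33  0.41] F [ 0.62 -0.35 -0.01] open 0.999
n 6 dist 0.2906 turn [-0.17 -1.93 -0.09]
[0.1595, 0.0117, 0.0224] [-0.001, -0.0107, -0.0005]
[0.1596, 0.0117, 0.0215] [-0.001, -0.0107, -0.0005]
[0.1597, 0.0118, 0.0206] [-0.001, -0.0107, -0.0005]
[0.1598, 0.0118, 0.0198] [-0.001, -0.0107, -0.0005]
[0.1599, 0.0118, 0.0189] [-0.001, -0.0107, -0.0005]
[0.16, 0.0118, 0.018] [-0.001, -0.0107, -0.0005]
```

Request:
arm_command:
  steps:
    - {"hand": 1,"travel": [0.16,0.012,0.02],"rotation": [0,-0.064,0]}
    - {"hand": 1,"travel": [0.16,0.012,0.02],"rotation": [0,0,0]}
    - {"hand": 1,"travel": [0.16,0.012,0.02],"rotation": [0,0,0]}
    - {"hand": 1,"travel": [0.16,0.012,0.02],"rotation": [0,0,0]}
    - {"hand": 1,"travel": [0.16,0.012,0.02],"rotation": [0,0,0]}
    - {"hand": 1,"travel": [0.16,0.012,0.02],"rotation": [0,0,0]}
    - {"hand": 1,"travel": [0.165,0.03,-0.025],"rotation": [0,0,0]}
    - {"hand": 1,"travel": [0.165,0.03,-0.025],"rotation": [0,0,0]}
    - {"hand": 1,"travel": [0.165,0.03,-0.025],"rotation": [0,0,0]}
    - {"hand": 1,"travel": [0.165,0.03,-0.025],"rotation": [0,0,0]}
    - {"hand": 1,"travel": [0.165,0.03,-0.025],"rotation": [0,0,0]}
    - {"hand": 1,"travel": [0.165,0.03,-0.025],"rotation": [0,0,0]}
    - {"hand": 1,"travel": [0,0,0],"rotation": [0,0,0]}

```text
time: 4.1
eef_pos: [0.4491, -0.3189, 0.2273]
tcp_rot: [0.495, -0.497, 0.505, -0.503]
contact_force: [0.3, 0.6, -0.4]
opening: 0.999
```

```bash
cat > look.py <<'E'
from h import *
import sys
show()
im,d,p,T=cam('wrist'); cv2.imwrite(sys.argv[1],im); W=pts(d,p,T); np.savez('w.npz',im=im,W=W,d=d)
hsv=cv2.cvtColor(im,cv2.COLOR_BGR2HSV); h,s,v=cv2.split(hsv)
Z=W[...,2]
for nm,m in dict(yel=(h>18)&(h<35)&(s>150)&(v>80)&(Z>.05),blue=(h>100)&(h<125)&(s>120)&(Z>.03),red=((h<8)|(h>172))&(s>150)&(v>80)&(Z>.03)).items():
    k,l,st,c=cv2.connectedComponentsWithStats((m&(d>0)).astype(np.uint8))
    for i in range(1,k):
        if st[i,4]<60: continue
        q=W[l==i]; zt=np.percentile(q[:,2],95); t=q[q[:,2]>zt-.004]
        print(nm,st[i].tolist(),'zt',zt.round(4),'top',t.mean(0).round(4).tolist(),'mid',((t.min(0)+t.max(0))/2).round(4).tolist(),'ext',np.ptp(t,axis=0).round(4).tolist())
E
python3 look.py pics/w1.png; python3 -c "
from h import *
plan([.443,-.2968,.111],targ(0))"
```

```text
t 4.1 p [ 0.4491 -0.3189  0.2273] y [ 0.016 -0.001 -1.   ] zhead -0.25 q [-0.81  0.03  1.92  0.01  1.18 -0.81] F [ 0.31  0.65 -0.43] open 0.999
yel [256, 163, 24, 19, 297] zt 0.1213 top [0.4428, -0.2905, 0.1208] mid [0.4424, -0.2913, 0.1206] ext [0.0136, 0.0039, 0.0063]
yel [254, 179, 26, 31, 656] zt 0.1417 top [0.4421, -0.2975, 0.1406] mid [0.4422, -0.298, 0.14] ext [0.015, 0.0159, 0.0046]
n 3 dist 0.1187 turn [-0.97 -0.17  0.02]
[-0.0231, 0.1296, -0.0096] [-0.0107, -0.0019, 0.0002]
[-0.0231, 0.1296, -0.0088] [-0.0107, -0.0019, 0.0002]
[-0.0231, 0.1297, -0.008] [-0.0107, -0.0019, 0.0002]
```

View pics/w1.png

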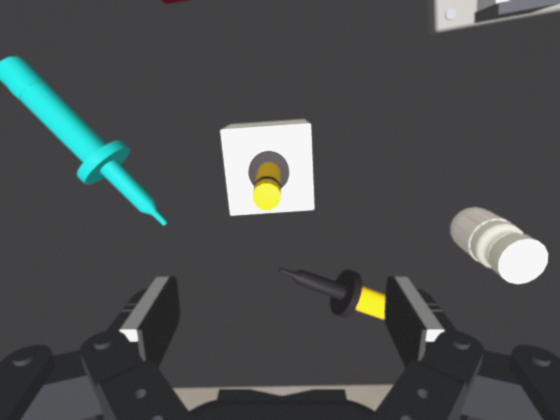

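Request:
arm_command:
  steps:
    - {"hand": 1,"travel": [-0.073,0.04,-0.02],"rotation": [-0.032,0,0]}
    - {"hand": 1,"travel": [0,0,0],"rotation": [0,0,0]}

```text
time: 4.4
eef_pos: [0.4442, -0.2939, 0.2161]
tcp_rot: [0.499, -0.5, 0.501, -0.5]
contact_force: [0.7, -0.1, -0.5]
opening: 1.001
```

```bash
python3 look.py pics/w2.png; python3 -c "
from h import *
plan([.4427,-.297,.112],targ(0))"
```

```text
t 4.4 p [ 0.4442 -0.2939  0.2161] y [ 0.001 -0.    -1.   ] zhead -0.11 q [-0.78  0.01  1.96  0.    1.17 -0.77] F [ 0.65 -0.11 -0.45] open 1.001
yel [266, 197, 24, 27, 486] zt 0.1189 top [0.4423, -0.2909, 0.1182] mid [0.4419, -0.2916, 0.1192] ext [0.0143, 0.0047, 0.0085]
yel [263, 223, 29, 34, 766] zt 0.1416 top [0.442, -0.2978, 0.1406] mid [0.4421, -0.2983, 0.1402] ext [0.0166, 0.0177, 0.005]
red [161, 3, 110, 25, 440] zt 0.042 top [0.3975, -0.1602, 0.0402] mid [0.3964, -0.1589, 0.0403] ext [0.0813, 0.0148, 0.0046]
n 3 dist 0.1053 turn [-0.15 -0.12  0.14]
[0.002, 0.117, -0.0028] [-0.0017, -0.0014, 0.0016]
[0.002, 0.117, -0.0026] [-0.0017, -0.0014, 0.0016]
[0.0021, 0.117, -0.0025] [-0.0017, -0.0014, 0.0016]
```

Request:
arm_command:
  steps:
    - {"hand": 1,"travel": [0.006,0.1,-0.004],"rotation": [0,0,0]}
    - {"hand": 1,"travel": [0.003,0.1,-0.001],"rotation": [0,0,0]}
    - {"hand": 1,"travel": [0.002,0.08,-0.001],"rotation": [0,0,0]}
    - {"hand": 1,"travel": [0,0.06,0],"rotation": [0,0,0]}
    - {"hand": 1,"travel": [0,0,0],"rotation": [0,0,0]}
  grip_force: 50

```text
time: 5.08
eef_pos: [0.4487, -0.3007, 0.1191]
tcp_rot: [0.5, -0.493, 0.506, -0.501]
contact_force: [-1.4, -0.2, 0.3]
opening: 1.0
```

```bash
python3 look.py pics/w3.png; python3 -c "
from h import *
plan([.4425,-.2972,.111],targ(0))"
```

```text
t 5.08 p [ 0.4487 -0.3007  0.1191] y [ 0.013 -0.012 -1.   ] zhead 0.17 q [-0.78  0.14  2.02  0.    0.96 -0.78] F [-1.37 -0.19  0.34] open 1.0
yel [243, 234, 41, 63, 1882] zt 0.1183 top [0.4425, -0.2911, 0.1172] mid [0.442, -0.2921, 0.118] ext [0.0155, 0.0063, 0.0075]
yel [234, 300, 53, 64, 2812] zt 0.1414 top [0.4419, -0.2971, 0.1404] mid [0.4417, -0.2982, 0.14] ext [0.0172, 0.0183, 0.0051]
n 1 dist 0.0121 turn [-0.85  0.16  0.8 ]
[-0.0139, 0.03, -0.0229] [-0.0283, 0.0054, 0.0266]
```

View pics/w3.png

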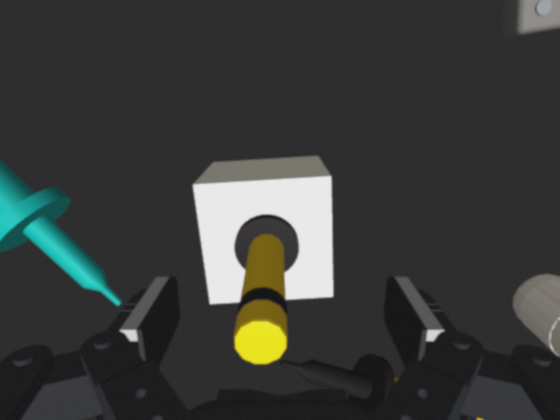

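The pen (260,340) sits between the fingers, slightly left of centre. The fast move left about 1 degree of tilt, so I'll correct that and then close.

Request:
arm_command:
  steps:
    - {"hand": 1,"travel": [-0.014,0.03,-0.023],"rotation": [-0.028,0.005,0.027]}
    - {"hand": 1,"travel": [0,0,0],"rotation": [0,0,0]}

```text
time: 5.38
eef_pos: [0.4431, -0.2978, 0.1125]
tcp_rot: [0.5, -0.499, 0.501, -0.5]
contact_force: [0.2, 0.2, -0.0]
opening: 0.998
```

```bash
python3 -c "
from h import *
show();plan([.4425,-.2972,.111],targ(0))"
```

```text
t 5.38 p [ 0.4431 -0.2978  0.1125] y [ 0.002 -0.001 -1.   ] zhead 0.02 q [-0.78  0.14  2.03  0.    0.97 -0.78] F [ 0.18  0.22 -0.04] open 0.998
n 1 dist 0.0017 turn [-0.1   0.02  0.08]
[-0.0019, 0.005, -0.0019] [-0.0033, 0.0007, 0.0026]
```

Request:
arm_command:
  steps:
    - {"hand": 0,"travel": [-0.002,0.004,-0.002],"rotation": [-0.003,0,0.003]}
    - {"hand": 0}
    - {"hand": 0}
    - {"hand": 0}
    - {"hand": 0}
    - {"hand": 0}
    - {"hand": 0}
    - {"hand": 0}
  grip_force: 50

```text
$.steps[1]: bad value
```

```bash
python3 look.py pics/w4.png
```

```text
t 5.38 p [ 0.4431 -0.2978  0.1125] y [ 0.002 -0.001 -1.   ] zhead 0.02 q [-0.78  0.14  2.03  0.    0.97 -0.78] F [ 0.18  0.22 -0.04] open 0.998
yel [256, 246, 45, 69, 2153] zt 0.1184 top [0.4421, -0.2911, 0.1173] mid [0.4421, -0.2924, 0.1175] ext [0.0162, 0.0069, 0.0062]
yel [249, 318, 56, 67, 3121] zt 0.1414 top [0.4418, -0.2969, 0.1404] mid [0.4418, -0.2983, 0.1399] ext [0.0174, 0.0187, 0.0049]
```

View pics/w4.png

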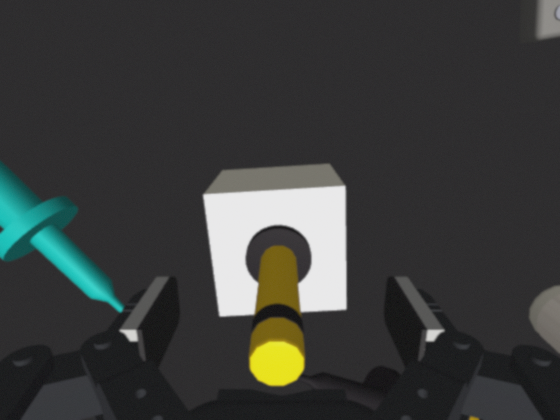

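The call was refused, so nothing moved. The pen is now centred between the fingers at (278,362), so I'll close with full rows.

Request:
arm_command:
  steps:
    - {"hand": 0,"travel": [-0.002,0.004,-0.002],"rotation": [-0.003,0,0.003]}
    - {"hand": 0,"travel": [0,0,0],"rotation": [0,0,0]}
    - {"hand": 0,"travel": [0,0,0],"rotation": [0,0,0]}
    - {"hand": 0,"travel": [0,0,0],"rotation": [0,0,0]}
    - {"hand": 0,"travel": [0,0,0],"rotation": [0,0,0]}
    - {"hand": 0,"travel": [0,0,0],"rotation": [0,0,0]}
    - {"hand": 0,"travel": [0,0,0],"rotation": [0,0,0]}
  grip_force: 50

```text
time: 6.3
eef_pos: [0.4434, -0.2982, 0.113]
tcp_rot: [0.5, -0.499, 0.501, -0.5]
contact_force: [0.7, -0.9, 0.5]
opening: 0.199
```

```bash
python3 -c "
from h import *
show()"
```

```text
t 6.3 p [ 0.4434 -0.2982  0.113 ] y [ 0.003 -0.003 -1.   ] zhead 0.01 q [-0.78  0.14  2.03  0.    0.96 -0.78] F [ 0.67 -0.94  0.46] open 0.199
```

Request:
arm_command:
  steps:
    - {"hand": 0,"travel": [0,-0.04,0],"rotation": [0,0,0]}
    - {"hand": 0,"travel": [0,-0.08,0],"rotation": [0,0,0]}
    - {"hand": 0,"travel": [0,-0.08,0],"rotation": [0,0,0]}
    - {"hand": 0,"travel": [0,-0.08,0],"rotation": [0,0,0]}
    - {"hand": 0,"travel": [0,-0.08,0],"rotation": [0,0,0]}
    - {"hand": 0,"travel": [0,-0.08,0],"rotation": [0,0,0]}
    - {"hand": 0,"travel": [0,-0.06,0],"rotation": [0,0,0]}
    - {"hand": 0,"travel": [0,0,0],"rotation": [0,0,0]}

```text
time: 7.3
eef_pos: [0.4431, -0.2978, 0.273]
tcp_rot: [0.5, -0.497, 0.503, -0.5]
contact_force: [-0.2, 0.6, -1.0]
opening: 0.194
```

```bash
python3 look.py pics/w5.png;  python3 -c "
from h import *
plan([.46,-.03,.255],targ(0))
im,d,p,T=cam('scene');cv2.imwrite('pics/s5.png',im)"
```

```text
t 7.3 p [ 0.4431 -0.2978  0.273 ] y [ 0.006 -0.005 -1.   ] zhead 0.03 q [-0.78 -0.04  1.91  0.    1.27 -0.78] F [-0.2   0.6  -0.98] open 0.194
yel [259, 244, 46, 69, 2257] zt 0.2786 top [0.4434, -0.2907, 0.2776] mid [0.4435, -0.2921, 0.2782] ext [0.0168, 0.0068, 0.0072]
yel [255, 316, 55, 67, 3076] zt 0.3014 top [0.4433, -0.2963, 0.3004] mid [0.4435, -0.2979, 0.2999] ext [0.0171, 0.0187, 0.005]
blue [172, 402, 14, 15, 91] zt 0.0764 top [0.331, -0.5527, 0.0891] mid [0.3711, -0.4251, 0.2038] ext [0.1038, 0.2891, 0.2625]
blue [378, 403, 13, 13, 79] zt 0.0777 top [0.5531, -0.5378, 0.1035] mid [0.5163, -0.4249, 0.2051] ext [0.1071, 0.2901, 0.2617]
red [181, 14, 92, 18, 238] zt 0.0421 top [0.3974, -0.1604, 0.0402] mid [0.3966, -0.1596, 0.0411] ext [0.0808, 0.0134, 0.0058]
n 6 dist 0.2685 turn [-0.25  0.02  0.22]
[-0.1486, 0.0088, 0.0096] [-0.0014, 0.0001, 0.0012]
[-0.1486, 0.0089, 0.0096] [-0.0014, 0.0001, 0.0012]
[-0.1486, 0.009, 0.0096] [-0.0014, 0.0001, 0.0012]
[-0.1486, 0.0091, 0.0096] [-0.0014, 0.0001, 0.0012]
[-0.1486, 0.0092, 0.0096] [-0.0014, 0.0001, 0.0012]
[-0.1486, 0.0093, 0.0096] [-0.0014, 0.0001, 0.0012]
```

View pics/w5.png

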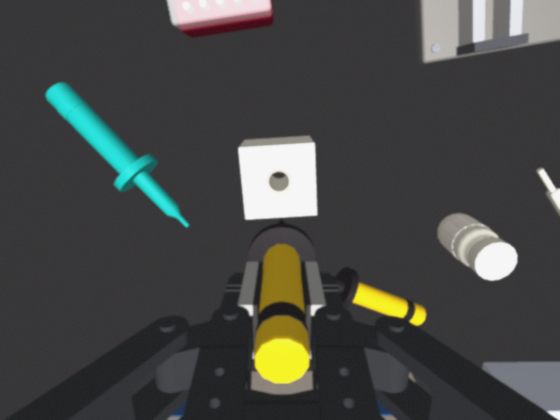

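View pics/s5.png

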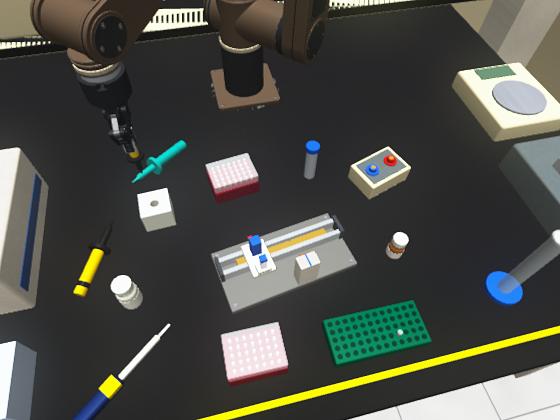

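Run:
```python
from h import *
z=np.load('w.npz'); W=z['W']; im=z['im']
Z=W[...,2]; hsv=cv2.cvtColor(im,cv2.COLOR_BGR2HSV)
m=(abs(Z-.06)<.006)&(hsv[...,1]<60)&(hsv[...,2]>150); m[:130]=0;m[230:]=0;m[:,:230]=0;m[:,330:]=0
k,l,st,c=cv2.connectedComponentsWithStats(m.astype(np.uint8)); i=1+np.argmax(st[1:,4]); q=W[l==i]
print(st[i],cv2.minAreaRect((q[:,:2]*1000).astype(np.float32)),q[:,2].mean())
print(W[181,279], W[175:188,270:290].reshape(-1,3).min(0))
```

```text
[ 239  142   78   77 5048] ((442.2014465332031, -298.9802551269531), (70.09938049316406, 70.48535919189453), 3.472158432006836) 0.06063108713770102
[ 0.44277251 -0.30869446  0.01618278] [ 0.43313763 -0.30921454 -0.00061885]
```

Request:
arm_command:
  steps:
    - {"hand": 0,"travel": [-0.08,0,0.01],"rotation": [-0.008,0,0.008]}
    - {"hand": 0,"travel": [-0.13,0.01,0.01],"rotation": [0,0,0]}
    - {"hand": 0,"travel": [-0.13,0.01,0.01],"rotation": [0,0,0]}
    - {"hand": 0,"travel": [-0.13,0.01,0.01],"rotation": [0,0,0]}
    - {"hand": 0,"travel": [-0.13,0.01,0.01],"rotation": [0,0,0]}
    - {"hand": 0,"travel": [-0.13,0,0.01],"rotation": [0,0,0]}
    - {"hand": 0,"travel": [-0.13,0,0],"rotation": [0,0,0]}
    - {"hand": 0,"travel": [-0.13,0,0],"rotation": [0,0,0]}

```text
time: 8.4
eef_pos: [0.4546, 0.0169, 0.2493]
tcp_rot: [-0.5, 0.509, -0.492, 0.498]
contact_force: [0.5, -0.4, -0.8]
opening: 0.197
```

```bash
python3 -c "
from h import *
show();plan([.4405,.3005,.23],targ(0))"
```

```text
t 8.4 p [0.4546 0.0169 0.2493] y [-0.02   0.016 -1.   ] zhead -0.12 q [-0.19 -0.2   2.09  0.01  1.27 -0.19] F [ 0.47 -0.4  -0.79] open 0.197
n 6 dist 0.2846 turn [ 1.15 -0.13 -0.9 ]
[-0.1574, 0.0133, -0.008] [0.0064, -0.0007, -0.005]
[-0.1574, 0.0129, -0.0079] [0.0064, -0.0007, -0.005]
[-0.1574, 0.0125, -0.0079] [0.0064, -0.0007, -0.005]
[-0.1575, 0.012, -0.0079] [0.0064, -0.0007, -0.005]
[-0.1575, 0.0116, -0.0079] [0.0064, -0.0007, -0.005]
[-0.1575, 0.0111, -0.0079] [0.0064, -0.0007, -0.005]
```

Request:
arm_command:
  steps:
    - {"hand": 0,"travel": [-0.13,0,-0.007],"rotation": [0.038,-0.004,-0.03]}
    - {"hand": 0,"travel": [-0.13,0,-0.007],"rotation": [0,0,0]}
    - {"hand": 0,"travel": [-0.13,0,-0.007],"rotation": [0,0,0]}
    - {"hand": 0,"travel": [-0.13,0,-0.007],"rotation": [0,0,0]}
    - {"hand": 0,"travel": [-0.13,0,-0.007],"rotation": [0,0,0]}
    - {"hand": 0,"travel": [-0.13,0,-0.007],"rotation": [0,0,0]}
    - {"hand": 0,"travel": [-0.08,0,0],"rotation": [0,0,0]}
    - {"hand": 0,"travel": [0,0,0],"rotation": [0,0,0]}

```text
time: 9.4
eef_pos: [0.4274, 0.2914, 0.2394]
tcp_rot: [0.508, -0.502, 0.493, -0.497]
contact_force: [-0.5, -0.8, 0.1]
opening: 0.198
```

```bash
python3 look.py pics/w6.png;python3 -c "
from h import *
plan([.4405,.3005,.19],targ(0))
im,d,p,T=cam('scene');cv2.imwrite('pics/s6.png',cv2.resize(im[60:260,260:500],None,fx=3,fy=3))"
```

```text
t 9.4 p [0.4274 0.2914 0.2394] y [-0.021 -0.002 -1.   ] zhead 0.57 q [ 0.4  -0.04  1.97  0.01  1.23  0.39] F [-0.47 -0.81  0.06] open 0.198
yel [259, 244, 46, 69, 2292] zt 0.2454 top [0.4276, 0.2984, 0.2442] mid [0.4278, 0.2974, 0.2452] ext [0.0168, 0.007, 0.0076]
yel [255, 316, 55, 67, 3044] zt 0.2679 top [0.4283, 0.2927, 0.2669] mid [0.4284, 0.2914, 0.2665] ext [0.017, 0.0185, 0.0051]
blue [302, 223, 27, 19, 121] zt 0.1892 top [0.4393, 0.3023, 0.1893] mid [0.4392, 0.3022, 0.1896] ext [0.0042, 0.0046, 0.0049]
red [287, 167, 21, 11, 61] zt 0.0651 top [0.4364, 0.3091, 0.0638] mid [0.4369, 0.3076, 0.0638] ext [0.0159, 0.0067, 0.0042]
n 2 dist 0.0519 turn [1.23 0.53 0.12]
[-0.0164, 0.0816, 0.0237] [0.0205, 0.0088, 0.002]
[-0.0164, 0.0818, 0.0228] [0.0205, 0.0088, 0.002]
```

View pics/w6.png

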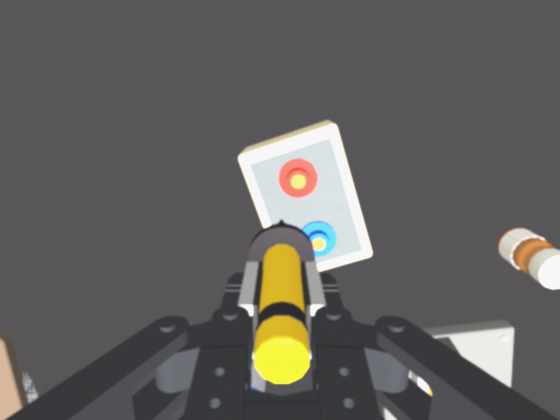

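View pics/s6.png

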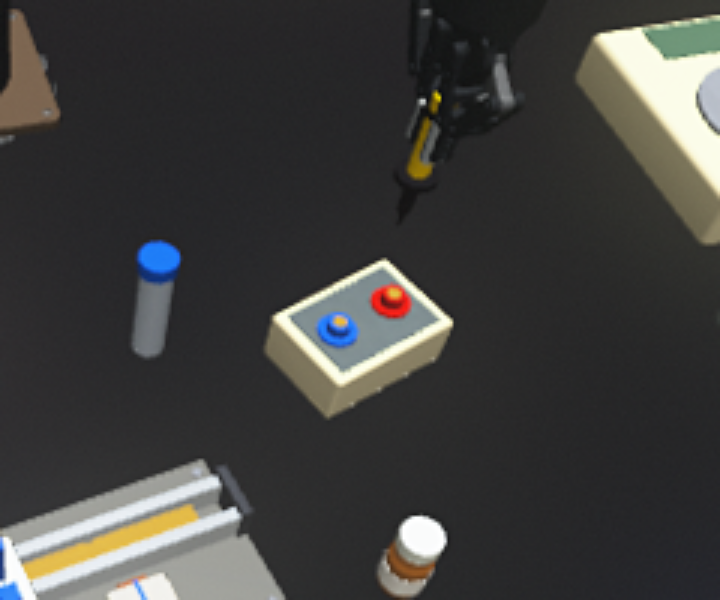

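Request:
arm_command:
  steps:
    - {"hand": 0,"travel": [-0.016,0.08,0.024],"rotation": [0.041,0.018,0.004]}
    - {"hand": 0,"travel": [-0.016,0.06,0.02],"rotation": [0,0,0]}
    - {"hand": 0,"travel": [0,0,0],"rotation": [0,0,0]}

```text
time: 9.88
eef_pos: [0.4407, 0.2977, 0.1959]
tcp_rot: [0.499, -0.501, 0.501, -0.499]
contact_force: [0.6, -0.1, -0.8]
opening: 0.199
```

```bash
python3 look.py pics/w7.png;python3 -c "
from h import *
plan([.4405,.3005,.175],targ(0))
im,d,p,T=cam('scene');cv2.imwrite('pics/s7.png',cv2.resize(im[60:260,260:500],None,fx=3,fy=3))
im,d,p,T=cam('top');cv2.imwrite('pics/t7.png',cv2.resize(im[200:320,80:240],None,fx=5,fy=5))"
```

```text
t 9.88 p [0.4407 0.2977 0.1959] y [ 0.    -0.001 -1.   ] zhead -0.24 q [ 0.4   0.03  1.98 -0.    1.13  0.41] F [ 0.61 -0.12 -0.8 ] open 0.199
yel [259, 244, 46, 69, 2289] zt 0.2018 top [0.4411, 0.3047, 0.2008] mid [0.4411, 0.3034, 0.2014] ext [0.0169, 0.007, 0.0072]
yel [255, 316, 55, 67, 3045] zt 0.2243 top [0.441, 0.2989, 0.2233] mid [0.4412, 0.2979, 0.2229] ext [0.0171, 0.0182, 0.0051]
red [264, 187, 26, 12, 105] zt 0.0651 top [0.4383, 0.3091, 0.0635] mid [0.4381, 0.3079, 0.0635] ext [0.0175, 0.006, 0.0046]
n 1 dist 0.0219 turn [-0.09 -0.24  0.03]
[-0.0091, 0.0725, -0.0018] [-0.0029, -0.0078, 0.001]
```

View pics/s7.png

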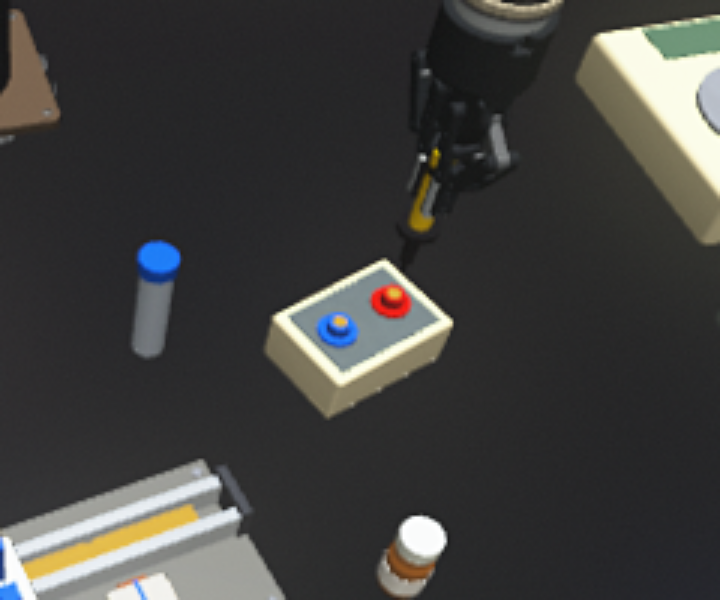

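View pics/w7.png

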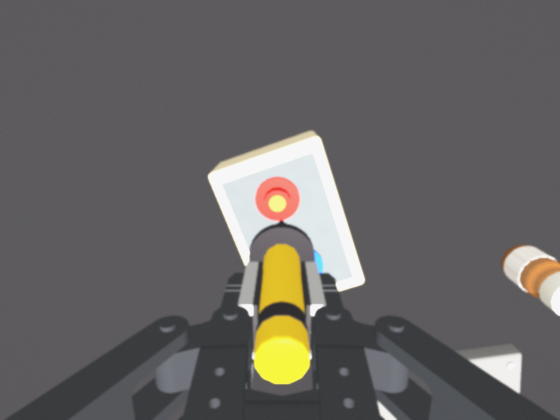

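```bash
python3 - <<'E'
from h import *
p=ctrl.camera_params('wrist'); T=np.linalg.inv(np.array(p['tool_from_camera']))
q=T@np.array([0,.103,0,1]); print('tip px',p['fx']*q[0]/q[2]+p['cx'],p['fy']*q[1]/q[2]+p['cy'])
z=np.load('w.npz'); W=z['W']; print(W[203,277],W[200:207,272:282].reshape(-1,3).mean(0))
E
python3 -c "
import cv2;im=cv2.imread('pics/w7.png');cv2.imwrite('pics/w7c.png',cv2.resize(im[170:270,210:350],None,fx=5,fy=5,interpolation=2))"
```

```text
tip px 280.6623035236693 220.29719894995551
[0.43811481 0.30154603 0.06657694] [0.4377365  0.30118286 0.06537503]
```

View pics/w7c.png

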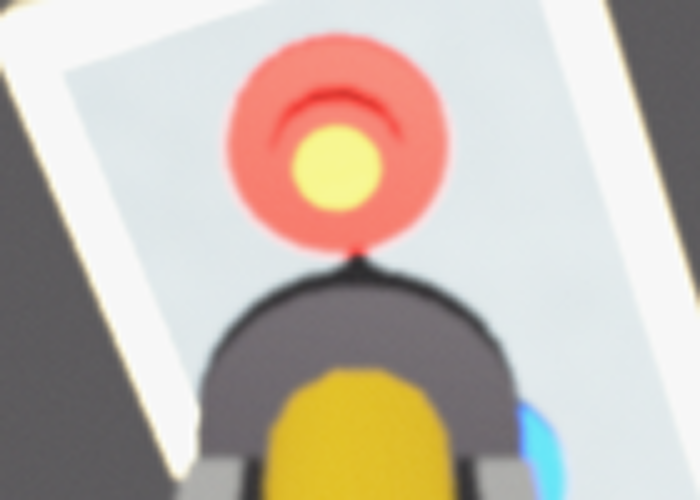

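Request:
arm_command:
  steps:
    - {"hand": 0,"travel": [-0.011,0.05,-0.005],"rotation": [-0.003,-0.008,0]}
    - {"hand": 0,"travel": [0,0.025,0],"rotation": [0,0,0]}
    - {"hand": 0,"travel": [0,0,0],"rotation": [0,0,0]}

```text
time: 10.4
eef_pos: [0.4407, 0.3019, 0.1756]
tcp_rot: [-0.499, 0.499, -0.501, 0.502]
contact_force: [0.1, -0.1, -0.1]
opening: 0.199
```

```bash
python3 look.py pics/w8.png;python3 -c "
from h import *
plan([.4392,.301,.167],targ(0))"
python3 -c "
import cv2;im=cv2.imread('pics/w8.png');cv2.imwrite('pics/w8c.png',cv2.resize(im[170:270,210:350],None,fx=5,fy=5,interpolation=2))"
```

```text
t 10.4 p [0.4407 0.3019 0.1756] y [ 0.005  0.002 -1.   ] zhead 0.02 q [ 0.41  0.06  1.99 -0.    1.09  0.41] F [ 0.08 -0.07 -0.07] open 0.199
yel [259, 244, 46, 69, 2290] zt 0.1813 top [0.4409, 0.3088, 0.1803] mid [0.441, 0.3075, 0.1811] ext [0.0169, 0.0069, 0.0074]
yel [255, 316, 55, 67, 3044] zt 0.204 top [0.4409, 0.303, 0.203] mid [0.441, 0.3017, 0.2026] ext [0.0171, 0.019, 0.0052]
red [261, 200, 30, 15, 162] zt 0.0652 top [0.4376, 0.3087, 0.0637] mid [0.4377, 0.3072, 0.0635] ext [0.0184, 0.0075, 0.0046]
n 1 dist 0.009 turn [-0.28  0.02 -0.1 ]
[0.0032, 0.0295, -0.0053] [-0.0094, 0.0006, -0.0034]
```

View pics/w8c.png

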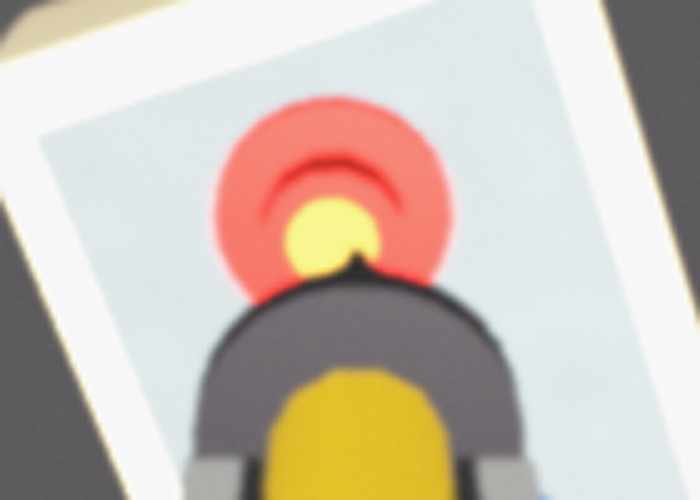

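Request:
arm_command:
  steps:
    - {"hand": 0,"travel": [0.003,0.025,-0.007],"rotation": [-0.009,0,-0.003]}
    - {"hand": 0,"travel": [0,0,0],"rotation": [0,0,0]}

```text
time: 10.7
eef_pos: [0.4386, 0.301, 0.1681]
tcp_rot: [-0.5, 0.5, -0.5, 0.5]
contact_force: [-0.3, -0.7, -0.0]
opening: 0.199
```

```bash
python3 look.py pics/w9.png
python3 -c "
import cv2;im=cv2.imread('pics/w9.png');cv2.imwrite('pics/w9c.png',cv2.resize(im[170:270,210:350],None,fx=5,fy=5,interpolation=2))"
```

```text
t 10.7 p [0.4386 0.301  0.1681] y [ 0.  0. -1.] zhead 0.02 q [0.41 0.06 2.   0.   1.08 0.41] F [-0.31 -0.72 -0.05] open 0.199
yel [259, 244, 46, 69, 2288] zt 0.1741 top [0.4389, 0.3081, 0.173] mid [0.439, 0.3069, 0.1738] ext [0.0168, 0.0067, 0.0074]
yel [255, 316, 55, 67, 3032] zt 0.1965 top [0.4389, 0.3022, 0.1955] mid [0.4391, 0.3009, 0.1949] ext [0.0171, 0.0187, 0.0048]
red [265, 202, 30, 15, 170] zt 0.0651 top [0.4377, 0.3088, 0.0637] mid [0.4375, 0.3071, 0.0635] ext [0.0186, 0.0082, 0.0046]
```

View pics/w9c.png

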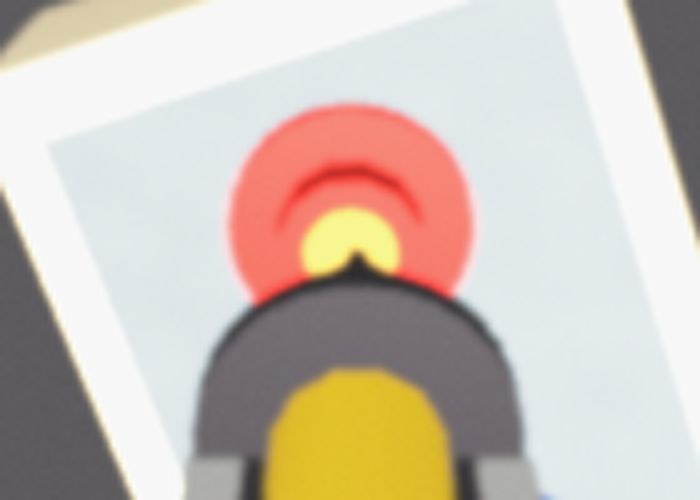

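The tip is on the brass, both at about (281,220) in the full image. I'll press about 3 mm.

Request:
arm_command:
  steps:
    - {"hand": 0,"travel": [0,0.007,0],"rotation": [0,0,0]}
    - {"hand": 0,"travel": [0,0.007,0],"rotation": [0,0,0]}
    - {"hand": 0,"travel": [0,0,0],"rotation": [0,0,0]}

```text
time: 11.12
eef_pos: [0.4395, 0.3014, 0.1653]
tcp_rot: [-0.499, 0.5, -0.5, 0.501]
contact_force: [-1.1, 0.5, 1.9]
opening: 0.196
```

```bash
python3 look.py pics/w10.png
python3 -c "
import cv2;im=cv2.imread('pics/w10.png');cv2.imwrite('pics/w10c.png',cv2.resize(im[170:270,210:350],None,fx=5,fy=5,interpolation=2))"
```

```text
t 11.12 p [0.4395 0.3014 0.1653] y [ 0.002  0.001 -1.   ] zhead 0.02 q [0.41 0.07 2.   0.   1.07 0.41] F [-1.09  0.49  1.89] open 0.196
yel [259, 244, 46, 69, 2287] zt 0.1713 top [0.4398, 0.3084, 0.1702] mid [0.4398, 0.3071, 0.1711] ext [0.0168, 0.007, 0.0076]
yel [255, 316, 55, 67, 3033] zt 0.1937 top [0.4398, 0.3026, 0.1927] mid [0.44, 0.3015, 0.1921] ext [0.017, 0.0186, 0.0048]
red [263, 204, 30, 14, 155] zt 0.0635 top [0.4384, 0.3088, 0.062] mid [0.438, 0.3077, 0.0618] ext [0.0185, 0.0071, 0.0044]
```

View pics/w10c.png

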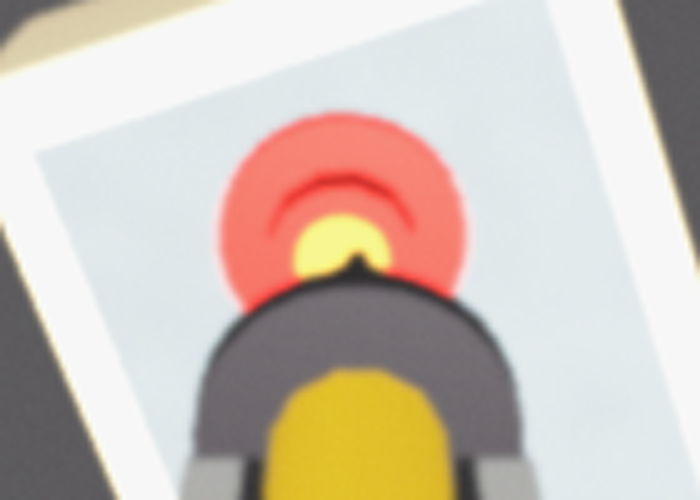

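Request:
arm_command:
  steps:
    - {"hand": 0,"travel": [0,0.005,-0.002],"rotation": [0,0,0]}
    - {"hand": 0,"travel": [0,0.001,0],"rotation": [0,0,0]}
    - {"hand": 0,"travel": [0,0,0],"rotation": [0,0,0]}

```text
time: 11.55
eef_pos: [0.4393, 0.3015, 0.1642]
tcp_rot: [-0.499, 0.499, -0.5, 0.501]
contact_force: [-0.1, -0.7, 1.1]
opening: 0.195
```

```bash
python3 look.py pics/w11.png
```

```text
t 11.55 p [0.4393 0.3015 0.1642] y [ 0.004  0.001 -1.   ] zhead 0.03 q [ 0.41  0.07  2.   -0.    1.06  0.41] F [-0.07 -0.68  1.1 ] open 0.195
yel [259, 244, 46, 69, 2291] zt 0.1702 top [0.4398, 0.3085, 0.1692] mid [0.4397, 0.3072, 0.17] ext [0.0169, 0.0072, 0.0075]
yel [255, 316, 55, 67, 3046] zt 0.1926 top [0.4395, 0.3027, 0.1916] mid [0.4397, 0.3019, 0.1911] ext [0.0172, 0.018, 0.005]
red [263, 204, 30, 14, 145] zt 0.0625 top [0.4381, 0.3089, 0.0609] mid [0.438, 0.3075, 0.0608] ext [0.0185, 0.0074, 0.0045]
```

Red was pressed 2.8 mm (its top fell from 63.7 to 60.9 mm) for more than 0.5 s. Next is blue.

Request:
arm_command:
  steps:
    - {"hand": 0,"travel": [0,-0.03,0],"rotation": [-0.008,0,0]}
    - {"hand": 0,"travel": [0,-0.04,0],"rotation": [0,0,0]}
    - {"hand": 0,"travel": [0.06,0,0.02],"rotation": [0,0,0]}
    - {"hand": 0,"travel": [0.08,0,0.03],"rotation": [0,0,0]}
    - {"hand": 0,"travel": [0.05,0,0.015],"rotation": [0,0,0]}
    - {"hand": 0,"travel": [0,0,0],"rotation": [0,0,0]}

```text
time: 12.35
eef_pos: [0.4599, 0.2406, 0.1863]
tcp_rot: [-0.5, 0.5, -0.5, 0.5]
contact_force: [0.3, 0.7, 0.2]
opening: 0.197
```

```bash
python3 look.py pics/w12.png;python3 -c "
from h import *
plan([.4577,.2447,.172],targ(0))"
python3 -c "
import cv2;im=cv2.imread('pics/w12.png');cv2.imwrite('pics/w12c.png',cv2.resize(im[170:270,210:350],None,fx=5,fy=5,interpolation=2))"
```

```text
t 12.35 p [0.4599 0.2406 0.1863] y [-0.     0.001 -1.   ] zhead 0.02 q [0.29 0.01 2.02 0.   1.11 0.28] F [0.34 0.72 0.19] open 0.197
yel [259, 244, 46, 69, 2296] zt 0.1923 top [0.4601, 0.2475, 0.1912] mid [0.4602, 0.2463, 0.1921] ext [0.0169, 0.0072, 0.0076]
yel [255, 316, 55, 67, 3071] zt 0.2148 top [0.4602, 0.2418, 0.2137] mid [0.4603, 0.2408, 0.2133] ext [0.0171, 0.0182, 0.005]
blue [265, 190, 26, 11, 104] zt 0.0651 top [0.4581, 0.2524, 0.0634] mid [0.4576, 0.2513, 0.0634] ext [0.0177, 0.0059, 0.0043]
blue [166, 401, 21, 19, 109] zt 0.2484 top [0.4402, 0.2573, 0.2474] mid [0.4403, 0.2574, 0.2474] ext [0.0008, 0.0021, 0.0039]
n 1 dist 0.015 turn [ 0.    0.06 -0.07]
[-0.012, 0.048, -0.0067] [0.0001, 0.0019, -0.0025]
```

View pics/w12c.png

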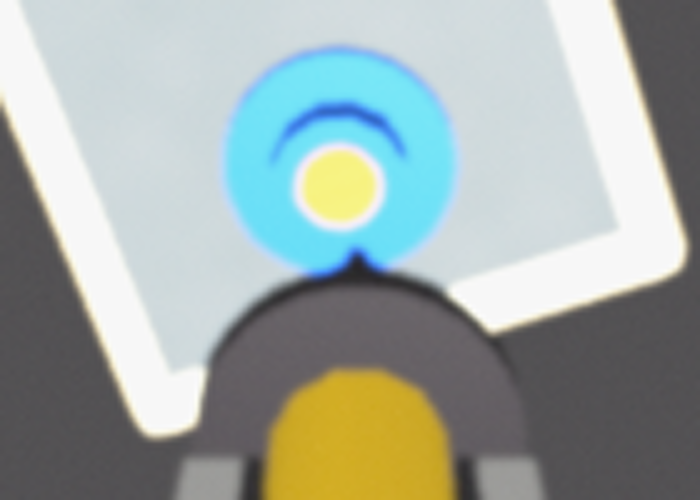

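Request:
arm_command:
  steps:
    - {"hand": 0,"travel": [-0.014,0.035,-0.005],"rotation": [0,0,0]}
    - {"hand": 0,"travel": [0,0.025,0],"rotation": [0,0,0]}
    - {"hand": 0,"travel": [0,0,0],"rotation": [0,0,0]}

```text
time: 12.78
eef_pos: [0.4573, 0.2465, 0.1665]
tcp_rot: [-0.501, 0.5, -0.499, 0.501]
contact_force: [-0.4, -0.9, -0.4]
opening: 0.197
```

```bash
python3 look.py pics/w13.png
python3 -c "
import cv2;im=cv2.imread('pics/w13.png');cv2.imwrite('pics/w13c.png',cv2.resize(im[170:270,210:350],None,fx=5,fy=5,interpolation=2))"
```

```text
t 12.78 p [0.4573 0.2465 0.1665] y [-0.001  0.001 -1.   ] zhead 0.15 q [0.3  0.04 2.03 0.   1.07 0.29] F [-0.39 -0.88 -0.36] open 0.197
yel [259, 244, 46, 69, 2282] zt 0.1724 top [0.4577, 0.2535, 0.1713] mid [0.4576, 0.2523, 0.1721] ext [0.0169, 0.007, 0.0075]
yel [255, 316, 55, 67, 3078] zt 0.1949 top [0.4577, 0.2478, 0.1938] mid [0.4578, 0.2463, 0.1934] ext [0.017, 0.0186, 0.0051]
blue [267, 206, 29, 14, 141] zt 0.0643 top [0.4574, 0.2525, 0.0627] mid [0.4574, 0.2508, 0.0627] ext [0.0185, 0.007, 0.0048]
```

View pics/w13c.png

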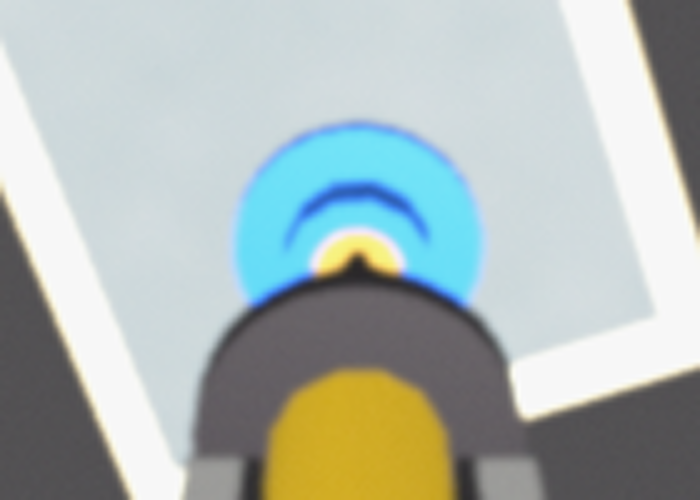

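Already touching and centred, with the blue top at 62.7 mm. I'll press another 2.5 mm or so.

Request:
arm_command:
  steps:
    - {"hand": 0,"travel": [0.004,0.006,0],"rotation": [0,0,0]}
    - {"hand": 0,"travel": [0,0.006,0],"rotation": [0,0,0]}
    - {"hand": 0,"travel": [0,0.001,0],"rotation": [0,0,0]}
    - {"hand": 0,"travel": [0,0,0],"rotation": [0,0,0]}

```text
time: 13.32
eef_pos: [0.4577, 0.246, 0.164]
tcp_rot: [-0.5, 0.5, -0.499, 0.501]
contact_force: [-1.1, 0.1, 1.0]
opening: 0.197
```

```bash
python3 look.py pics/w14.png
python3 -c "
import cv2;im=cv2.imread('pics/w14.png');cv2.imwrite('pics/w14c.png',cv2.resize(im[170:270,210:350],None,fx=5,fy=5,interpolation=2))"
```

```text
t 13.32 p [0.4577 0.246  0.164 ] y [-0.     0.003 -1.   ] zhead 0.17 q [0.3  0.04 2.03 0.   1.07 0.29] F [-1.11  0.15  1.03] open 0.197
yel [259, 244, 46, 69, 2297] zt 0.1701 top [0.458, 0.253, 0.169] mid [0.458, 0.2518, 0.1698] ext [0.0169, 0.0071, 0.0074]
yel [255, 316, 55, 67, 3074] zt 0.1925 top [0.458, 0.2472, 0.1915] mid [0.4582, 0.2462, 0.191] ext [0.0171, 0.0181, 0.005]
blue [267, 206, 28, 12, 105] zt 0.0619 top [0.4578, 0.2525, 0.0603] mid [0.4576, 0.2512, 0.0602] ext [0.0179, 0.0062, 0.0042]
```

View pics/w14c.png

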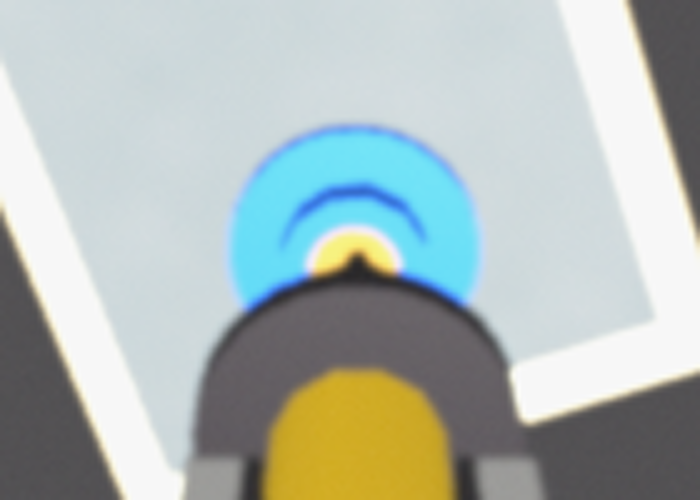

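Blue is pressed about 3 mm and held. I'll wait one more row, then lift and return.

Request:
arm_command:
  steps:
    - {"hand": 0,"travel": [0,0,0],"rotation": [0,0,0]}
    - {"hand": 0,"travel": [0,-0.05,0],"rotation": [0,0,0]}
    - {"hand": 0,"travel": [0,-0.09,0],"rotation": [0,0,0]}
    - {"hand": 0,"travel": [0,-0.09,0],"rotation": [0,0,0]}
    - {"hand": 0,"travel": [0,-0.07,0],"rotation": [0,0,0]}
    - {"hand": 0,"travel": [0.06,0,0],"rotation": [0,0,0]}
    - {"hand": 0,"travel": [0.13,0,0],"rotation": [0,0,0]}
    - {"hand": 0,"travel": [0.13,0,0],"rotation": [0,0,0]}
    - {"hand": 0,"travel": [0.13,0,0],"rotation": [0,0,0]}
    - {"hand": 0,"travel": [0.13,0,0],"rotation": [0,0,0]}
    - {"hand": 0,"travel": [0.13,0,0],"rotation": [0,0,0]}
    - {"hand": 0,"travel": [0.13,0,0],"rotation": [0,0,0]}
    - {"hand": 0,"travel": [0,0,0],"rotation": [0,0,0]}

```text
time: 15.0
eef_pos: [0.4538, -0.0204, 0.2525]
tcp_rot: [0.502, -0.501, 0.498, -0.499]
contact_force: [-0.2, 0.3, -0.3]
opening: 0.197
```

```bash
python3 -c "
from h import *
show();plan([.4434,-.298,.25],targ(0),.04)"
```

```text
t 15.0 p [ 0.4538 -0.0204  0.2525] y [-0.005 -0.001 -1.   ] zhead 0.11 q [-0.27 -0.21  2.1  -0.    1.26 -0.27] F [-0.22  0.29 -0.27] open 0.197
n 7 dist 0.2778 turn [0.31 0.11 0.07]
[0.1322, 0.0014, -0.0052] [0.0015, 0.0005, 0.0003]
[0.1322, 0.0014, -0.0052] [0.0015, 0.0005, 0.0003]
[0.1322, 0.0013, -0.0051] [0.0015, 0.0005, 0.0003]
[0.1322, 0.0013, -0.0051] [0.0015, 0.0005, 0.0003]
[0.1322, 0.0013, -0.0051] [0.0015, 0.0005, 0.0003]
[0.1322, 0.0012, -0.005] [0.0015, 0.0005, 0.0003]
[0.1322, 0.0012, -0.005] [0.0015, 0.0005, 0.0003]
```

Request:
arm_command:
  steps:
    - {"hand": 0,"travel": [0.08,0,-0.005],"rotation": [0.01,0.003,0.002]}
    - {"hand": 0,"travel": [0.13,0,-0.005],"rotation": [0,0,0]}
    - {"hand": 0,"travel": [0.13,0,-0.005],"rotation": [0,0,0]}
    - {"hand": 0,"travel": [0.13,0,-0.005],"rotation": [0,0,0]}
    - {"hand": 0,"travel": [0.13,0,-0.005],"rotation": [0,0,0]}
    - {"hand": 0,"travel": [0.13,0,-0.005],"rotation": [0,0,0]}
    - {"hand": 0,"travel": [0.12,0,-0.005],"rotation": [0,0,0]}
    - {"hand": 0,"travel": [0.06,0,0],"rotation": [0,0,0]}
    - {"hand": 0,"travel": [0,0,0],"rotation": [0,0,0]}

```text
time: 16.12
eef_pos: [0.4385, -0.2969, 0.2444]
tcp_rot: [-0.501, 0.503, -0.495, 0.501]
contact_force: [0.0, 0.1, -0.5]
opening: 0.196
```

```bash
python3 look.py pics/w15.png; python3 -c "
from h import *
plan([.4434,-.298,.18],targ(0),.04)"
```

```text
t 16.12 p [ 0.4385 -0.2969  0.2444] y [-0.009  0.008 -1.   ] zhead 0.22 q [-0.79 -0.02  1.94 -0.    1.24 -0.79] F [ 0.01  0.14 -0.48] open 0.196
yel [259, 244, 46, 69, 2263] zt 0.2502 top [0.4388, -0.2899, 0.2492] mid [0.4389, -0.2911, 0.2499] ext [0.0168, 0.0071, 0.0074]
yel [255, 316, 55, 67, 3078] zt 0.2729 top [0.4391, -0.2958, 0.2718] mid [0.4393, -0.2973, 0.2714] ext [0.0171, 0.0185, 0.0049]
yel [375, 316, 48, 15, 68] zt 0.272 top [0.4777, -0.2853, 0.27] mid [0.4744, -0.2854, 0.2703] ext [0.0134, 0.0018, 0.004]
red [183, 12, 99, 20, 298] zt 0.0421 top [0.3969, -0.1604, 0.0402] mid [0.3962, -0.1596, 0.0407] ext [0.0811, 0.0137, 0.0052]
n 2 dist 0.0645 turn [ 0.51  0.27 -0.51]
[0.0041, 0.1071, 0.009] [0.0084, 0.0045, -0.0085]
[0.0036, 0.1071, 0.0085] [0.0084, 0.0045, -0.0085]
```

View pics/w15.png

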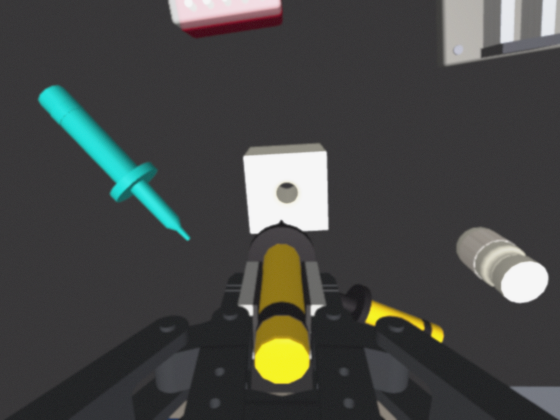

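Request:
arm_command:
  steps:
    - {"hand": 0,"travel": [0.004,0.1,0.009],"rotation": [0.017,0.009,-0.017]}
    - {"hand": 0,"travel": [0.004,0.07,0.007],"rotation": [0,0,0]}
    - {"hand": 0,"travel": [0,0.02,0],"rotation": [0,0,0]}
    - {"hand": 0,"travel": [0,0,0],"rotation": [0,0,0]}

```text
time: 16.68
eef_pos: [0.4443, -0.2932, 0.1868]
tcp_rot: [-0.501, 0.498, -0.499, 0.502]
contact_force: [0.8, -0.7, 0.8]
opening: 0.198
```

```bash
python3 look.py pics/w16.png; python3 -c "
from h import *
plan([.4434,-.298,.15],targ(0),.04)
z=np.load('w.npz'); W=z['W']; im=z['im']
Z=W[...,2]; hsv=cv2.cvtColor(im,cv2.COLOR_BGR2HSV)
m=(abs(Z-.06)<.006)&(hsv[...,1]<60)&(hsv[...,2]>150); m[:100]=0;m[250:]=0;m[:,:200]=0;m[:,350:]=0
k,l,st,c=cv2.connectedComponentsWithStats(m.astype(np.uint8)); i=1+np.argmax(st[1:,4]); q=W[l==i]
print(st[i],cv2.minAreaRect((q[:,:2]*1000).astype(np.float32)),q[:,2].mean())
cv2.imwrite('pics/w16c.png',cv2.resize(im[150:270,210:350],None,fx=5,fy=5,interpolation=2))"
```

```text
t 16.68 p [ 0.4443 -0.2932  0.1868] y [ 0.001  0.001 -1.   ] zhead 0.3 q [-0.77  0.04  1.99  0.    1.11 -0.78] F [ 0.82 -0.68  0.84] open 0.198
yel [259, 244, 46, 69, 2263] zt 0.1926 top [0.4445, -0.2862, 0.1914] mid [0.4447, -0.2874, 0.1924] ext [0.0169, 0.0075, 0.0077]
yel [255, 316, 55, 67, 3081] zt 0.2152 top [0.4446, -0.292, 0.2142] mid [0.4448, -0.2932, 0.2138] ext [0.0171, 0.0182, 0.005]
red [147, 0, 121, 19, 472] zt 0.0423 top [0.3946, -0.1605, 0.0405] mid [0.3953, -0.1606, 0.0417] ext [0.0793, 0.0112, 0.0067]
n 1 dist 0.0376 turn [-0.12  0.3  -0.01]
[0.0152, 0.1242, -0.004] [-0.0039, 0.0099, -0.0004]
[ 225  165  102   85 6146] ((441.8088073730469, -294.9087219238281), (70.26617431640625, 62.89439392089844), 3.3522818088531494) 0.0605821184786078
```

View pics/w16c.png

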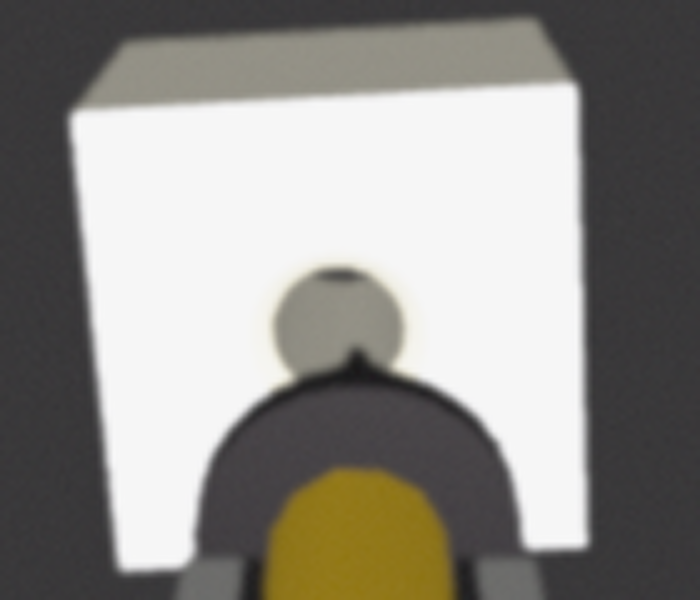

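Request:
arm_command:
  steps:
    - {"hand": 0,"travel": [0.016,0.02,-0.007],"rotation": [-0.004,0.01,0]}
    - {"hand": 0,"travel": [0,0.02,0],"rotation": [0,0,0]}
    - {"hand": 0,"travel": [0,0,0],"rotation": [0,0,0]}

```text
time: 17.1
eef_pos: [0.443, -0.2991, 0.1766]
tcp_rot: [0.5, -0.499, 0.501, -0.5]
contact_force: [0.1, 0.4, -1.6]
opening: 0.195
```

```bash
python3 look.py pics/w17.png; python3 -c "
from h import *
plan([.4422,-.298,.14],targ(0),.04)
im=cv2.imread('pics/w17.png')
cv2.imwrite('pics/w17c.png',cv2.resize(im[150:270,210:350],None,fx=5,fy=5,interpolation=2))"
```

```text
t 17.1 p [ 0.443  -0.2991  0.1766] y [ 0.002 -0.002 -1.   ] zhead -0.01 q [-0.78  0.06  1.99  0.    1.09 -0.78] F [ 0.13  0.38 -1.64] open 0.195
yel [259, 244, 46, 69, 2284] zt 0.1823 top [0.4433, -0.292, 0.1813] mid [0.4434, -0.2934, 0.1819] ext [0.0168, 0.007, 0.0071]
yel [255, 316, 55, 67, 3081] zt 0.205 top [0.4433, -0.2977, 0.2039] mid [0.4435, -0.2991, 0.2034] ext [0.0171, 0.0182, 0.0048]
red [141, 0, 37, 6, 139] zt 0.042 top [0.3646, -0.1648, 0.0401] mid [0.3667, -0.1649, 0.0418] ext [0.0225, 0.003, 0.0074]
n 1 dist 0.0369 turn [-0.16 -0.01  0.16]
[-0.0044, 0.123, -0.0037] [-0.0053, -0.0003, 0.0053]
```

View pics/w17c.png

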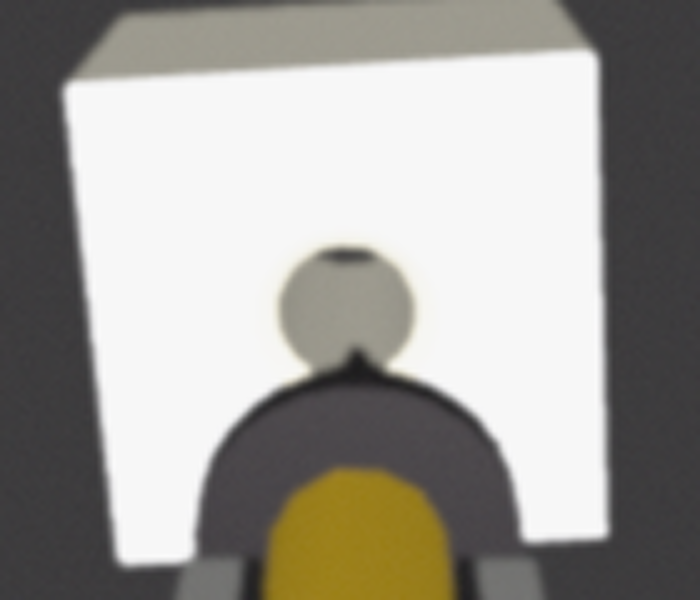

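Request:
arm_command:
  steps:
    - {"hand": 0,"travel": [-0.004,0.02,-0.004],"rotation": [-0.005,0,0.005]}
    - {"hand": 0,"travel": [0,0.02,0],"rotation": [0,0,0]}
    - {"hand": 0,"travel": [0,0,0],"rotation": [0,0,0]}

```text
time: 17.52
eef_pos: [0.4419, -0.298, 0.1641]
tcp_rot: [-0.5, 0.5, -0.5, 0.5]
contact_force: [-0.1, -0.1, -0.0]
opening: 0.198
```

```bash
python3 look.py pics/w18.png; python3 -c "
from h import *
plan([.442,-.298,.14],targ(0),.04)
im=cv2.imread('pics/w18.png')
cv2.imwrite('pics/w18c.png',cv2.resize(im[150:270,210:350],None,fx=5,fy=5,interpolation=2))
p=ctrl.camera_params('wrist'); T=np.linalg.inv(np.array(p['tool_from_camera']))
s=ctrl.get_state()
q=T@np.array([0,s['eef_pos'][2]-.06,0,1]); print('below-tip at hole px',p['fx']*q[0]/q[2]+p['cx'],p['fy']*q[1]/q[2]+p['cy'])
"
```

```text
t 17.52 p [ 0.4419 -0.298   0.1641] y [ 0.  0. -1.] zhead -0.02 q [-0.78  0.07  2.    0.    1.07 -0.78] F [-0.07 -0.14 -0.03] open 0.198
yel [259, 244, 46, 69, 2286] zt 0.1699 top [0.4422, -0.291, 0.1689] mid [0.4423, -0.2922, 0.1697] ext [0.0168, 0.0073, 0.0075]
yel [255, 316, 55, 67, 3072] zt 0.1925 top [0.4423, -0.2967, 0.1915] mid [0.4424, -0.2978, 0.1911] ext [0.0171, 0.0185, 0.0051]
n 1 dist 0.0244 turn [-0.02 -0.02  0.02]
[-0.0006, 0.0815, -0.0001] [-0.0008, -0.0008, 0.0006]
below-tip at hole px 280.6708748675771 219.56995037899864
```

View pics/w18c.png

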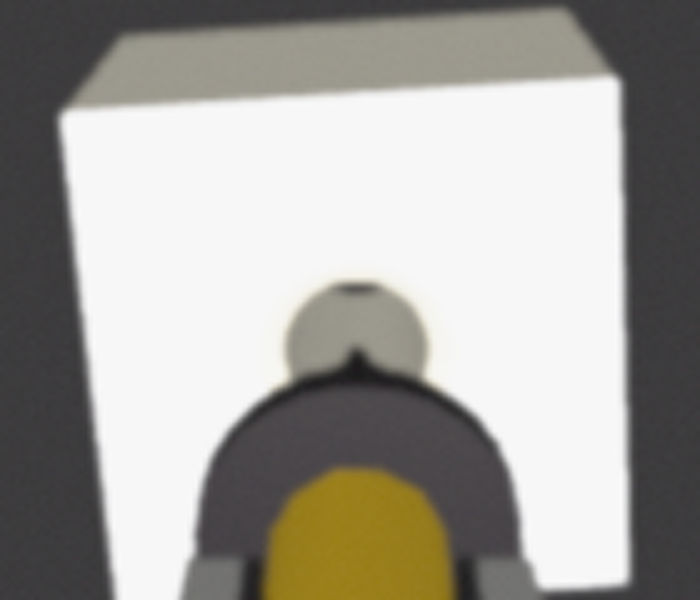

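The tip is centred on the hole, both at about (357,350) in the crop. I'll go straight down.

Request:
arm_command:
  steps:
    - {"hand": 0,"travel": [0,0.03,0],"rotation": [0,0,0]}
    - {"hand": 0,"travel": [0,0.03,0],"rotation": [0,0,0]}
    - {"hand": 0,"travel": [0,0.03,0],"rotation": [0,0,0]}
    - {"hand": 0,"travel": [0,0.03,0],"rotation": [0,0,0]}
    - {"hand": 0,"travel": [0,0,0],"rotation": [0,0,0]}

```text
time: 18.2
eef_pos: [0.4418, -0.2979, 0.1253]
tcp_rot: [-0.5, 0.5, -0.5, 0.5]
contact_force: [-0.6, -0.6, -0.8]
opening: 0.195
```

```bash
python3 -c "
from h import *
show();plan([.4424,-.298,.114],targ(0),.04)"
```

```text
t 18.2 p [ 0.4418 -0.2979  0.1253] y [-0.     0.001 -1.   ] zhead -0.02 q [-0.78  0.13  2.02  0.    0.99 -0.78] F [-0.64 -0.62 -0.77] open 0.195
n 1 dist 0.0113 turn [ 0.02 -0.02 -0.03]
[0.0004, 0.0376, 0.0021] [0.0008, -0.0007, -0.001]
```

Request:
arm_command:
  steps:
    - {"hand": 0,"travel": [0,0.02,0.001],"rotation": [0,0,0]}
    - {"hand": 0,"travel": [0,0.015,0],"rotation": [0,0,0]}
    - {"hand": 0,"travel": [0,0.005,0],"rotation": [0,0,0]}
    - {"hand": 0,"travel": [0,0,0],"rotation": [0,0,0]}

```text
time: 18.7
eef_pos: [0.4426, -0.2983, 0.1131]
tcp_rot: [0.5, -0.5, 0.5, -0.5]
contact_force: [0.4, -0.0, -1.4]
opening: 0.202
```

```bash
python3 look.py pics/w19.png
```

```text
t 18.7 p [ 0.4426 -0.2983  0.1131] y [ 0.001 -0.001 -1.   ] zhead -0.02 q [-0.78  0.14  2.03  0.    0.97 -0.78] F [ 0.35 -0.02 -1.37] open 0.202
yel [259, 244, 45, 68, 2211] zt 0.1186 top [0.4427, -0.2913, 0.1176] mid [0.4427, -0.2927, 0.1183] ext [0.0165, 0.0074, 0.0075]
yel [255, 316, 55, 67, 3085] zt 0.1415 top [0.4429, -0.2971, 0.1405] mid [0.4431, -0.2984, 0.14] ext [0.0171, 0.0187, 0.005]
```

View pics/w19.png

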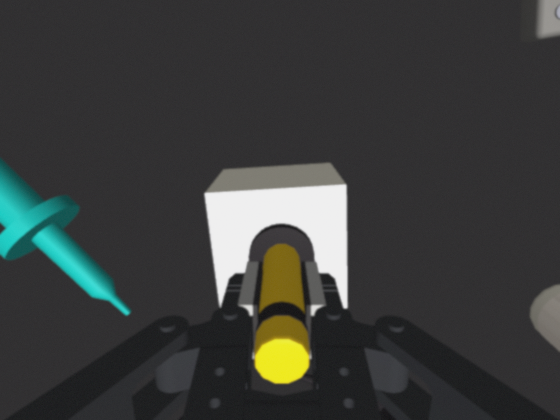

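The pen is home: its top is at 140.5 mm, against 140.4 originally. I'll release it and rise.

Request:
arm_command:
  steps:
    - {"hand": 0.4,"travel": [0,0,0],"rotation": [0,0,0]}
    - {"hand": 0.6,"travel": [0,0,0],"rotation": [0,0,0]}
    - {"hand": 0.8,"travel": [0,0,0],"rotation": [0,0,0]}
    - {"hand": 0.8,"travel": [0,0,0],"rotation": [0,0,0]}
    - {"hand": 0.8,"travel": [0,-0.06,0],"rotation": [0,0,0]}
    - {"hand": 0.8,"travel": [0,-0.08,0],"rotation": [0,0,0]}
    - {"hand": 0.8,"travel": [0,-0.1,0],"rotation": [0,0,0]}
    - {"hand": 0.8,"travel": [0,-0.1,0],"rotation": [0,0,0]}
    - {"hand": 0.8,"travel": [0,-0.1,0],"rotation": [0,0,0]}
    - {"hand": 0.8,"travel": [0,0,0],"rotation": [0,0,0]}
    - {"hand": 0.8,"travel": [0,0,0],"rotation": [0,0,0]}

```text
time: 20.12
eef_pos: [0.4431, -0.2987, 0.2567]
tcp_rot: [0.5, -0.497, 0.503, -0.5]
contact_force: [-0.1, 0.7, 1.3]
opening: 0.799
```

```bash
python3 look.py pics/w20.png
python3 - <<'E'
from h import *
im,d,p,T=cam('scene');cv2.imwrite('pics/s20.png',cv2.resize(im[130:330,100:380],None,fx=2.8,fy=2.8))
# carriage with fresh top? gather scene handle top
W=pts(d,p,T); hsv=cv2.cvtColor(im,cv2.COLOR_BGR2HSV);h,s,v=cv2.split(hsv)
for nm,m in dict(blue=(h>100)&(h<125)&(s>120)&(W[...,2]>.05)&(W[...,0]>.55)&(W[...,0]<.72),yel=(h>18)&(h<35)&(s>120)&(W[...,2]>.05)).items():
    k,l,st,c=cv2.connectedComponentsWithStats(m.astype(np.uint8))
    for i in range(1,k):
        if st[i,4]>20:
            q=W[l==i]; zt=np.percentile(q[:,2],95); t=q[q[:,2]>zt-.005]; print(nm,st[i].tolist(),zt.round(4),t.mean(0).round(4),((t.min(0)+t.max(0))/2).round(4),np.ptp(t,axis=0).round(4))
E
```

```text
t 20.12 p [ 0.4431 -0.2987  0.2567] y [ 0.006 -0.006 -1.   ] zhead -0.01 q [-0.78 -0.03  1.93  0.    1.24 -0.78] F [-0.14  0.65  1.34] open 0.799
yel [269, 178, 21, 20, 294] zt 0.1209 top [0.4432, -0.2907, 0.1201] mid [0.443, -0.291, 0.1206] ext [0.0141, 0.0041, 0.007]
yel [269, 196, 22, 28, 510] zt 0.1417 top [0.443, -0.2977, 0.1406] mid [0.443, -0.2981, 0.1401] ext [0.0146, 0.0167, 0.0047]
red [176, 8, 96, 21, 429] zt 0.0418 top [0.3973, -0.1604, 0.0401] mid [0.3964, -0.1596, 0.0403] ext [0.0803, 0.0141, 0.005]
blue [249, 234, 12, 22, 201] 0.1087 [ 0.6231 -0.0919  0.1069] [ 0.6227 -0.0922  0.1073] [0.0242 0.0217 0.0068]
blue [259, 254, 8, 9, 49] 0.11 [ 0.6678 -0.0851  0.1081] [ 0.6676 -0.0851  0.1079] [0.0129 0.0127 0.0057]
blue [20, 263, 10, 27, 131] 0.0757 [ 0.5778 -0.5677  0.0747] [ 0.5755 -0.5679  0.0745] [0.0498 0.0035 0.0047]
yel [142, 178, 9, 11, 71] 0.142 [ 0.444  -0.2966  0.1398] [ 0.4436 -0.2968  0.14  ] [0.0147 0.0152 0.0055]
yel [145, 188, 12, 17, 116] 0.1171 [ 0.4496 -0.2954  0.116 ] [ 0.4483 -0.2965  0.1164] [0.0087 0.0151 0.0082]
```

View pics/w20.png

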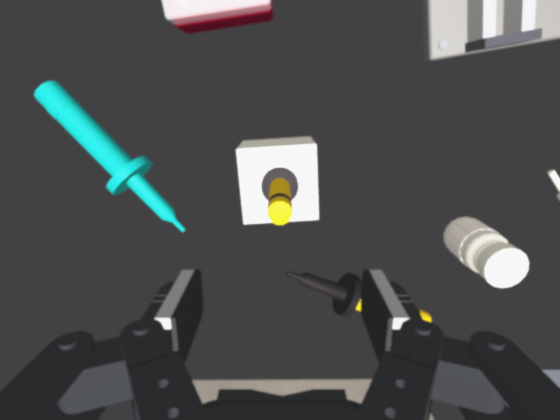

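View pics/s20.png

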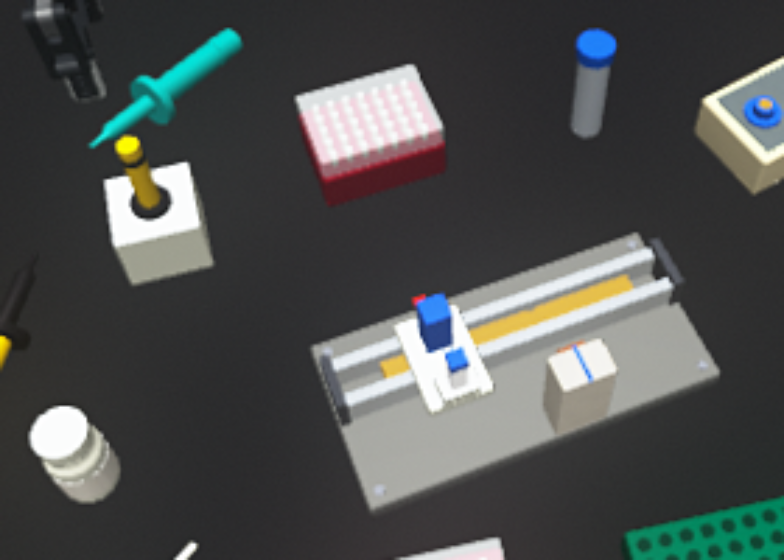

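The pen stands upright in the block with its top at (0.443,-0.298,0.1405). The carriage handle is at about (0.6222,-0.092) and the rail heads 99°. I'll move above the handle with the jaws along the rail.

```bash
python3 -c "
from h import *
plan([.6222,-.092,.2],targ(-81.1),.04)"
```

```text
n 10 dist 0.2793 turn [-5.000e-01  8.109e+01  3.000e-02]
[-0.0691, 0.0187, 0.0596] [-0.0017, 0.2703, 0.0001]
[-0.0768, 0.0187, 0.0493] [-0.0017, 0.2703, 0.0001]
[-0.0829, 0.0187, 0.0379] [-0.0017, 0.2703, 0.0001]
[-0.0875, 0.0186, 0.0259] [-0.0017, 0.2703, 0.0001]
[-0.0902, 0.0186, 0.0133] [-0.0017, 0.2703, 0.0001]
[-0.0912, 0.0186, 0.0005] [-0.0017, 0.2703, 0.0001]
[-0.0904, 0.0186, -0.0124] [-0.0017, 0.2703, 0.0001]
[-0.0877, 0.0187, -0.025] [-0.0017, 0.2703, 0.0001]
[-0.0833, 0.0187, -0.0371] [-0.0017, 0.2703, 0.0001]
[-0.0772, 0.0187, -0.0485] [-0.0017, 0.2703, 0.0001]
```

Request:
arm_command:
  steps:
    - {"hand": 0.8,"travel": [-0.069,0.01,0.06],"rotation": [-0.017,0.27,0]}
    - {"hand": 0.8,"travel": [-0.077,0.01,0.049],"rotation": [0,0.27,0]}
    - {"hand": 0.8,"travel": [-0.083,0.015,0.038],"rotation": [0,0.27,0]}
    - {"hand": 0.8,"travel": [-0.088,0.015,0.026],"rotation": [0,0.27,0]}
    - {"hand": 0.8,"travel": [-0.09,0.015,0.013],"rotation": [0,0.27,0]}
    - {"hand": 0.8,"travel": [-0.091,0.015,0],"rotation": [0,0.27,0]}
    - {"hand": 0.8,"travel": [-0.09,0.015,-0.012],"rotation": [0,0.27,0]}
    - {"hand": 0.8,"travel": [-0.088,0.015,-0.025],"rotation": [0,0.27,0]}
    - {"hand": 0.8,"travel": [-0.083,0.015,-0.037],"rotation": [0,0.27,0]}
    - {"hand": 0.8,"travel": [-0.077,0.015,-0.048],"rotation": [0,0.27,0]}
    - {"hand": 0.8,"travel": [0,0,0],"rotation": [0,0,0]}

```text
time: 21.6
eef_pos: [0.624, -0.0865, 0.1921]
tcp_rot: [-0.049, 0.71, -0.702, 0.027]
contact_force: [-0.4, -0.5, 0.7]
opening: 0.797
```

```bash
python3 look.py pics/w21.png; python3 -c "
from h import *
plan([.6222,-.092,.16],targ(-81.1),.04)"
```

```text
t 21.6 p [ 0.624  -0.0865  0.1921] y [-0.032  0.009 -0.999] zhead -83.8 q [-0.3   0.26  1.73 -0.    1.18  1.16] F [-0.35 -0.49  0.72] open 0.797
blue [128, 74, 15, 55, 230] zt 0.1021 top [0.6883, 0.0031, 0.1012] mid [0.6879, 0.0029, 0.1012] ext [0.0288, 0.0069, 0.0034]
blue [277, 146, 24, 25, 560] zt 0.1096 top [0.6671, -0.0854, 0.1085] mid [0.6671, -0.0854, 0.108] ext [0.0147, 0.0144, 0.0046]
blue [275, 195, 35, 53, 1673] zt 0.1083 top [0.6233, -0.0924, 0.1074] mid [0.6224, -0.0928, 0.1068] ext [0.0243, 0.0229, 0.0049]
red [287, 248, 13, 9, 109] zt 0.064 top [0.5872, -0.0982, 0.063] mid [0.587, -0.0983, 0.0632] ext [0.0082, 0.0097, 0.0035]
red [216, 379, 116, 14, 1017] zt 0.0426 top [0.4474, -0.1026, 0.0574] mid [0.5281, -0.0985, 0.1402] ext [0.2187, 0.1109, 0.2031]
n 1 dist 0.0326 turn [ 0.71 -2.69  1.76]
[0.0028, 0.1072, 0.0165] [0.0237, -0.0898, 0.0586]
```

View pics/w21.png

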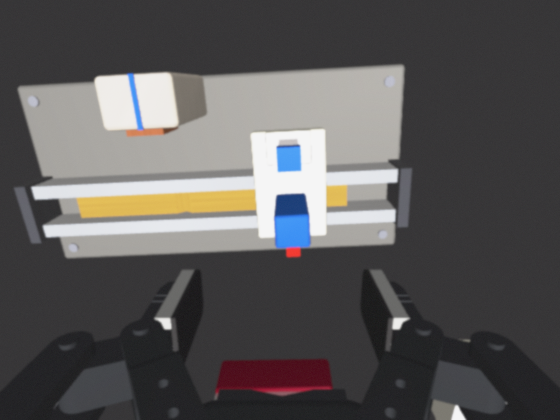

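Request:
arm_command:
  steps:
    - {"hand": 0.8,"travel": [0.003,0.06,0.018],"rotation": [0.024,-0.09,0.059]}
    - {"hand": 0.8,"travel": [0,0.04,0],"rotation": [0,0,0]}
    - {"hand": 0.8,"travel": [0,0,0],"rotation": [0,0,0]}

```text
time: 22.02
eef_pos: [0.621, -0.0944, 0.1605]
tcp_rot: [0.056, -0.705, 0.705, -0.055]
contact_force: [0.5, -0.3, 0.4]
opening: 0.805
```

```bash
python3 look.py pics/w22.png; python3 -c "
from h import *
plan([.6226,-.0925,.093],targ(-81.1),.02)
z=np.load('w.npz');print(ctrl.get_state()['time'])"
```

```text
t 22.02 p [ 0.621  -0.0944  0.1605] y [-0.002 -0.    -1.   ] zhead -80.96 q [-0.31  0.28  1.77 -0.    1.09  1.1 ] F [ 0.48 -0.31  0.36] open 0.805
blue [90, 57, 17, 66, 360] zt 0.1023 top [0.6884, 0.0031, 0.1013] mid [0.6879, 0.0032, 0.1015] ext [0.029, 0.0072, 0.0038]
blue [263, 151, 28, 30, 790] zt 0.1096 top [0.667, -0.0853, 0.1086] mid [0.6666, -0.0853, 0.1082] ext [0.0156, 0.0148, 0.0041]
blue [258, 207, 40, 62, 2309] zt 0.1083 top [0.6233, -0.0924, 0.1073] mid [0.6224, -0.0927, 0.1068] ext [0.0241, 0.0233, 0.0051]
red [272, 270, 14, 7, 98] zt 0.0639 top [0.5862, -0.0984, 0.0629] mid [0.5864, -0.0984, 0.0627] ext [0.0066, 0.0094, 0.0031]
n 4 dist 0.0682 turn [-0.04  0.14  0.06]
[-0.0014, 0.0568, -0.0015] [-0.0003, 0.0012, 0.0005]
[-0.0013, 0.0568, -0.0015] [-0.0003, 0.0012, 0.0005]
[-0.0013, 0.0568, -0.0015] [-0.0003, 0.0012, 0.0005]
[-0.0013, 0.0568, -0.0015] [-0.0003, 0.0012, 0.0005]
22.075
```

View pics/w22.png

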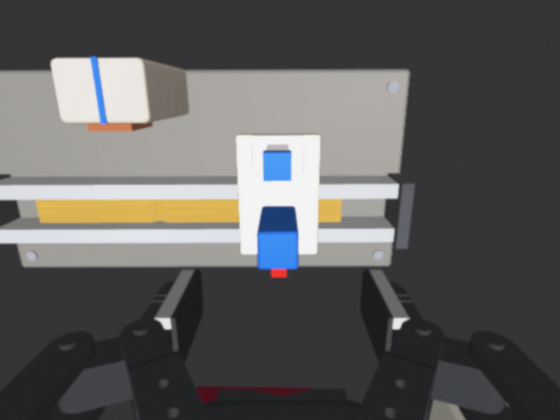

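Request:
arm_command:
  steps:
    - {"hand": 0.8,"travel": [-0.005,0.05,-0.006],"rotation": [0,0.005,0]}
    - {"hand": 0.8,"travel": [0,0.05,0],"rotation": [0,0,0]}
    - {"hand": 0.8,"travel": [0,0.05,0],"rotation": [0,0,0]}
    - {"hand": 0.8,"travel": [0,0.05,0],"rotation": [0,0,0]}
    - {"hand": 0.8,"travel": [0,0,0],"rotation": [0,0,0]}

```text
time: 22.7
eef_pos: [0.6227, -0.0926, 0.0972]
tcp_rot: [0.055, -0.705, 0.705, -0.054]
contact_force: [0.8, -0.1, -1.0]
opening: 0.799
```

```bash
python3 look.py pics/w23.png; python3 -c "
from h import *
plan([.6226,-.0925,.094],targ(-81.1),.02)"
```

```text
t 22.7 p [ 0.6227 -0.0926  0.0972] y [-0.001 -0.001 -1.   ] zhead -81.13 q [-0.31  0.36  1.8  -0.    0.99  1.11] F [ 0.75 -0.07 -1.02] open 0.799
blue [0, 66, 19, 80, 603] zt 0.1023 top [0.6827, 0.0021, 0.1013] mid [0.6843, 0.0018, 0.1015] ext [0.0239, 0.0068, 0.0044]
blue [257, 185, 44, 47, 1990] zt 0.1095 top [0.667, -0.0852, 0.1085] mid [0.6665, -0.0853, 0.108] ext [0.0158, 0.0153, 0.0048]
blue [250, 251, 61, 103, 5631] zt 0.1082 top [0.6235, -0.0922, 0.1073] mid [0.6224, -0.0925, 0.1068] ext [0.0249, 0.0238, 0.0051]
n 1 dist 0.0043 turn [-0.08 -0.03 -0.02]
[0.0022, 0.014, -0.0014] [-0.0026, -0.001, -0.0007]
```

View pics/w23.png

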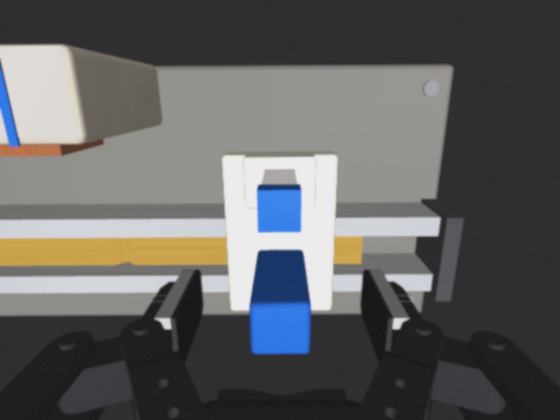

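The handle (281,300) is centred between the pads. I'll close on it.

Request:
arm_command:
  steps:
    - {"hand": 0,"travel": [0.002,0.01,0],"rotation": [0,0,0]}
    - {"hand": 0,"travel": [0,0,0],"rotation": [0,0,0]}
    - {"hand": 0,"travel": [0,0,0],"rotation": [0,0,0]}
    - {"hand": 0,"travel": [0,0,0],"rotation": [0,0,0]}
    - {"hand": 0,"travel": [0,0,0],"rotation": [0,0,0]}
    - {"hand": 0,"travel": [0,0,0],"rotation": [0,0,0]}
  grip_force: 40

```text
time: 23.5
eef_pos: [0.6237, -0.0929, 0.0968]
tcp_rot: [0.054, -0.704, 0.706, -0.056]
contact_force: [1.1, -0.0, -1.0]
opening: 0.251
```

```bash
python3 look.py pics/w24.png;python3 -c "
from h import *
p,r=tool(); u=np.array([-.155,.988,0]); print(r.inv().apply(u),p@u)"
```

```text
t 23.5 p [ 0.6237 -0.0929  0.0968] y [ 0.004 -0.002 -1.   ] zhead -81.07 q [-0.31  0.36  1.8  -0.    0.98  1.11] F [ 1.06 -0.04 -0.99] open 0.251
blue [0, 74, 18, 75, 549] zt 0.1023 top [0.6819, 0.002, 0.1013] mid [0.6838, 0.0017, 0.1013] ext [0.0221, 0.006, 0.0037]
blue [260, 188, 43, 47, 1980] zt 0.1096 top [0.6671, -0.0863, 0.1085] mid [0.6667, -0.0863, 0.1081] ext [0.0158, 0.0149, 0.0049]
blue [251, 254, 62, 103, 5862] zt 0.1082 top [0.6238, -0.0932, 0.1073] mid [0.6225, -0.0933, 0.1069] ext [0.0249, 0.0244, 0.0054]
[-1.84110054e-04 -2.19419515e-03 -1.00008207e+00] -0.18846143014710154
```

View pics/w24.png

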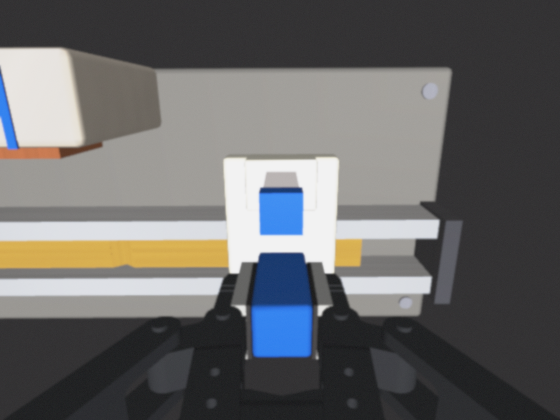

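Request:
arm_command:
  steps:
    - {"hand": 0,"travel": [0,0,-0.02],"rotation": [0,0,0]}
    - {"hand": 0,"travel": [0,0,-0.03],"rotation": [0,0,0]}
    - {"hand": 0,"travel": [0,0,-0.03],"rotation": [0,0,0]}
    - {"hand": 0,"travel": [0,0,-0.03],"rotation": [0,0,0]}
    - {"hand": 0,"travel": [0,0,-0.03],"rotation": [0,0,0]}
    - {"hand": 0,"travel": [0,0,0],"rotation": [0,0,0]}

```text
time: 24.3
eef_pos: [0.6181, -0.0586, 0.0968]
tcp_rot: [0.052, -0.701, 0.709, -0.056]
contact_force: [0.6, 5.6, 1.1]
opening: 0.249
```

```bash
cat > sl.py <<'E'
from h import *
import sys
show(); p,r=tool(); u=np.array([-.155,.988,0]); u/=np.linalg.norm(u); F=np.array(ctrl.get_state()['contact_force'])
print('s',(p@u).round(4),'lat',(p@np.array([u[1],-u[0],0])).round(4),'Fs',(F@u).round(2),'Flat',(F@np.array([u[1],-u[0],0])).round(2))
E
python3 sl.py; python3 look.py pics/w25.png
```

```text
t 24.3 p [ 0.6181 -0.0586  0.0968] y [ 0.007 -0.011 -1.   ] zhead -81.27 q [-0.25  0.34  1.82 -0.01  0.97  1.17] F [0.59 5.58 1.13] open 0.249
s -0.1536 lat 0.6016 Fs 5.42 Flat 1.45
t 24.3 p [ 0.6181 -0.0586  0.0968] y [ 0.007 -0.011 -1.   ] zhead -81.27 q [-0.25  0.34  1.82 -0.01  0.97  1.17] F [0.59 5.58 1.13] open 0.249
blue [102, 46, 25, 103, 973] zt 0.1024 top [0.6882, 0.0032, 0.1014] mid [0.6875, 0.0031, 0.1014] ext [0.0297, 0.0078, 0.0043]
blue [259, 188, 44, 47, 1962] zt 0.1095 top [0.6616, -0.0518, 0.1085] mid [0.661, -0.0518, 0.108] ext [0.0159, 0.0151, 0.0049]
blue [251, 253, 62, 104, 5859] zt 0.1081 top [0.6182, -0.0588, 0.1072] mid [0.6167, -0.0588, 0.1067] ext [0.0253, 0.0243, 0.0051]
```

View pics/w25.png

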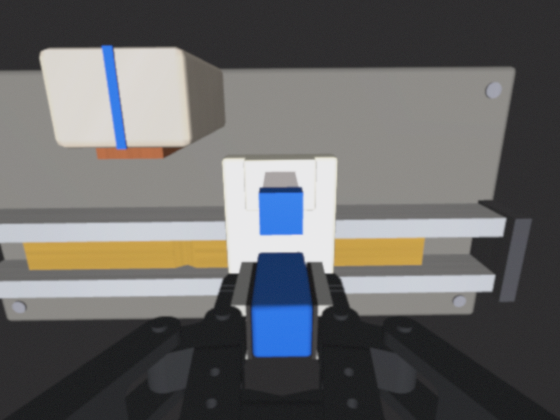

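```bash
python3 -c "
from h import *
z=np.load('w.npz');W=z['W'];im=z['im'];cv2.imwrite('pics/c25.png',cv2.resize(im[220:280,140:240],None,fx=7,fy=7,interpolation=2))
u=np.array([-.155,.988,0])
for c in range(170,202,2): print(c,im[255,c].tolist(),(W[255,c]@u).round(4),W[255,c].round(4),(W[245,c][2]).round(4))
plan([.6237-.155*.066,-.0929+.988*.066,.0968],targ(-81.1),.008)
"
```

```text
170 [73, 159, 197] -0.094 [ 6.058e-01 -1.000e-04  3.670e-02] 0.0359
172 [73, 157, 195] -0.0949 [ 0.6057 -0.001   0.0361] 0.0371
174 [72, 156, 194] -0.0961 [ 0.606  -0.0022  0.0364] 0.0363
176 [72, 158, 196] -0.0968 [ 0.6055 -0.003   0.0351] 0.0358
178 [75, 159, 198] -0.0978 [ 0.6055 -0.004   0.0349] 0.0343
180 [73, 157, 194] -0.0984 [ 0.6049 -0.0047  0.0332] 0.0345
182 [73, 156, 193] -0.1 [ 0.6059 -0.0062  0.035 ] 0.034
184 [75, 159, 198] -0.1008 [ 0.6055 -0.007   0.034 ] 0.0326
186 [72, 158, 197] -0.1014 [ 0.6048 -0.0078  0.0321] 0.0327
188 [74, 159, 197] -0.1026 [ 0.605  -0.0089  0.0323] 0.0336
190 [73, 158, 196] -0.1043 [ 0.6063 -0.0104  0.0345] 0.0343
192 [73, 158, 196] -0.1057 [ 0.607  -0.0117  0.0356] 0.0355
194 [75, 160, 199] -0.1067 [ 0.6071 -0.0128  0.0355] 0.0361
196 [77, 163, 202] -0.1082 [ 0.6079 -0.0141  0.0368] 0.0366
198 [75, 162, 201] -0.1092 [ 0.6079 -0.0151  0.0365] 0.0352
200 [75, 162, 201] -0.1103 [ 0.6082 -0.0162  0.0367] 0.0363
n 4 dist 0.0312 turn [-0.68 -0.15 -0.28]
[-0.0001, -0.0003, -0.026] [-0.0057, -0.0012, -0.0023]
[-0.0001, -0.0002, -0.026] [-0.0057, -0.0012, -0.0023]
[-0.0001, -0.0001, -0.026] [-0.0057, -0.0012, -0.0023]
[-0.0001, -0.0001, -0.026] [-0.0057, -0.0012, -0.0023]
```

View pics/c25.png

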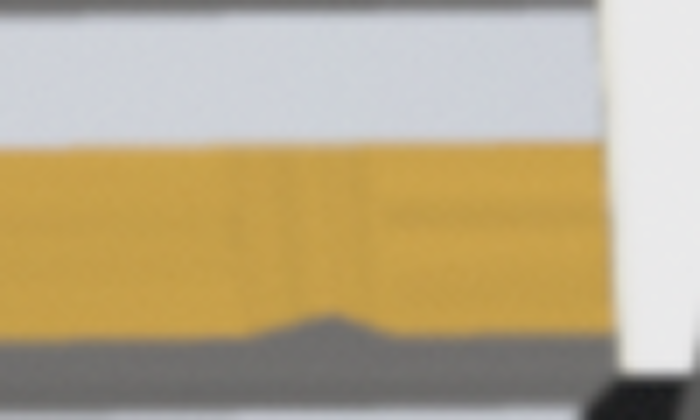

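The V notch shows in the brass bar at crop (330,320), which is s ≈ -0.1015 m along the rail. I'll approach to just short of it and then feel.

Request:
arm_command:
  steps:
    - {"hand": 0,"travel": [0,0,-0.025],"rotation": [-0.02,-0.005,-0.009]}
    - {"hand": 0,"travel": [0,0,-0.025],"rotation": [0,0,0]}
    - {"hand": 0,"travel": [0,0,-0.025],"rotation": [0,0,0]}
    - {"hand": 0,"travel": [0,0,-0.025],"rotation": [0,0,0]}
    - {"hand": 0,"travel": [0,0,-0.015],"rotation": [0,0,0]}
    - {"hand": 0,"travel": [0,0,0],"rotation": [0,0,0]}

```text
time: 25.1
eef_pos: [0.614, -0.033, 0.0968]
tcp_rot: [0.053, -0.699, 0.711, -0.055]
contact_force: [0.1, 4.4, -0.5]
opening: 0.253
```

```bash
python3 sl.py
```

```text
t 25.1 p [ 0.614  -0.033   0.0968] y [ 0.004 -0.016 -1.   ] zhead -81.28 q [-0.21  0.33  1.84 -0.02  0.97  1.22] F [ 0.08  4.35 -0.51] open 0.253
s -0.1278 lat 0.6015 Fs 4.29 Flat 0.76
```

Request:
arm_command:
  steps:
    - {"hand": 0,"travel": [0,0,0],"rotation": [-0.03,0,-0.005]}
    - {"hand": 0,"travel": [0,0,0],"rotation": [0,0,0]}
    - {"hand": 0,"travel": [0,0,0],"rotation": [0,0,0]}

```text
time: 25.48
eef_pos: [0.614, -0.033, 0.0968]
tcp_rot: [0.055, -0.704, 0.706, -0.055]
contact_force: [-1.6, 1.7, -1.0]
opening: 0.254
```

```bash
python3 sl.py
```

```text
t 25.48 p [ 0.614  -0.033   0.0968] y [-0.    -0.003 -1.   ] zhead -81.11 q [-0.22  0.33  1.83 -0.    0.98  1.2 ] F [-1.59  1.74 -1.01] open 0.254
s -0.1278 lat 0.6015 Fs 1.97 Flat -1.3
```

Request:
arm_command:
  steps:
    - {"hand": 0,"travel": [0,0,-0.02],"rotation": [0,0,0]}
    - {"hand": 0,"travel": [0,0,-0.02],"rotation": [0,0,0]}
    - {"hand": 0,"travel": [0,0,-0.02],"rotation": [0,0,0]}
    - {"hand": 0,"travel": [0,0,0],"rotation": [-0.01,0,0]}

```text
time: 25.98
eef_pos: [0.6119, -0.0201, 0.0968]
tcp_rot: [0.054, -0.703, 0.707, -0.054]
contact_force: [-0.5, 5.3, -0.2]
opening: 0.251
```

```bash
python3 sl.py
```

```text
t 25.98 p [ 0.6119 -0.0201  0.0968] y [ 0.001 -0.006 -1.   ] zhead -81.21 q [-0.2   0.33  1.84 -0.01  0.97  1.22] F [-0.51  5.33 -0.17] open 0.251
s -0.1147 lat 0.6014 Fs 5.34 Flat 0.32
```

Request:
arm_command:
  steps:
    - {"hand": 0,"travel": [0,0,-0.008],"rotation": [0,0,0]}
    - {"hand": 0,"travel": [0,0,0],"rotation": [0,0,0]}

```text
time: 26.22
eef_pos: [0.6117, -0.0186, 0.0968]
tcp_rot: [0.054, -0.702, 0.708, -0.055]
contact_force: [-0.7, 3.0, 0.6]
opening: 0.251
```

```bash
python3 sl.py
```

```text
t 26.23 p [ 0.6117 -0.0186  0.0968] y [ 0.001 -0.008 -1.   ] zhead -81.19 q [-0.19  0.32  1.84 -0.01  0.97  1.23] F [-0.68  3.04  0.61] open 0.251
s -0.1131 lat 0.6014 Fs 3.11 Flat -0.2
```

Request:
arm_command:
  steps:
    - {"hand": 0,"travel": [0,0,-0.01],"rotation": [-0.01,0,0]}
    - {"hand": 0,"travel": [0,0,-0.008],"rotation": [0,0,0]}
    - {"hand": 0,"travel": [0,0,0],"rotation": [0,0,0]}

```text
time: 26.6
eef_pos: [0.6112, -0.0155, 0.0968]
tcp_rot: [0.054, -0.702, 0.708, -0.055]
contact_force: [-0.0, -0.5, 0.2]
opening: 0.253
```

```bash
python3 sl.py
```

```text
t 26.6 p [ 0.6112 -0.0155  0.0968] y [ 0.002 -0.008 -1.   ] zhead -81.13 q [-0.19  0.32  1.84 -0.01  0.97  1.23] F [-0.03 -0.52  0.17] open 0.253
s -0.11 lat 0.6014 Fs -0.51 Flat -0.11
```

Request:
arm_command:
  steps:
    - {"hand": 0,"travel": [0,0,-0.01],"rotation": [-0.01,0,0]}
    - {"hand": 0,"travel": [0,0,0],"rotation": [0,0,0]}

```text
time: 26.85
eef_pos: [0.6107, -0.0125, 0.0968]
tcp_rot: [0.055, -0.704, 0.706, -0.055]
contact_force: [-0.4, 2.4, 0.3]
opening: 0.252
```

```bash
python3 sl.py
```

```text
t 26.85 p [ 0.6107 -0.0125  0.0968] y [ 0.001 -0.003 -1.   ] zhead -81.11 q [-0.19  0.32  1.85 -0.    0.97  1.23] F [-0.45  2.44  0.32] open 0.252
s -0.107 lat 0.6014 Fs 2.48 Flat -0.07
```

Request:
arm_command:
  steps:
    - {"hand": 0,"travel": [0,0,-0.01],"rotation": [-0.01,0,0]}
    - {"hand": 0,"travel": [0,0,0],"rotation": [0,0,0]}

```text
time: 27.1
eef_pos: [0.61, -0.0084, 0.0967]
tcp_rot: [-0.055, 0.706, -0.704, 0.055]
contact_force: [-0.6, 6.1, 0.6]
opening: 0.252
```

```bash
python3 sl.py
```

```text
t 27.1 p [ 0.61   -0.0084  0.0967] y [-0.     0.003 -1.   ] zhead -81.06 q [-0.18  0.32  1.85  0.    0.97  1.23] F [-0.62  6.08  0.58] open 0.252
s -0.1028 lat 0.6014 Fs 6.1 Flat 0.33
```

Request:
arm_command:
  steps:
    - {"hand": 0,"travel": [0,0,0],"rotation": [0,0,0]}
    - {"hand": 0,"travel": [0,0,0],"rotation": [0,0,0]}

```text
time: 27.35
eef_pos: [0.6099, -0.0077, 0.0968]
tcp_rot: [-0.056, 0.705, -0.704, 0.056]
contact_force: [-1.1, -0.4, -0.5]
opening: 0.253
```

```bash
python3 sl.py
cat > tab.py <<'E'
from h import *
import sys
for n in ('scene','top'):
    im,d,p,T=cam(n); W=pts(d,p,T); hsv=cv2.cvtColor(im,cv2.COLOR_BGR2HSV);h,s,v=cv2.split(hsv)
    m=((h<8)|(h>172))&(s>140)&(v>70)&(W[...,0]>.55)&(W[...,0]<.62)&(W[...,2]>.04)&(abs(W[...,1])<.15)
    q=W[m]; print(n,m.sum(), q.mean(0).round(4) if len(q) else '', np.percentile(q[:,2],[10,50,90]).round(4) if len(q) else '')
    if n=='scene': cv2.imwrite(sys.argv[1],cv2.resize(im[200:300,200:360],None,fx=5,fy=5))
E
python3 tab.py pics/s26.png; python3 look.py pics/w26.png
```

```text
t 27.35 p [ 0.6099 -0.0077  0.0968] y [-0.     0.002 -1.   ] zhead -80.98 q [-0.18  0.32  1.85  0.    0.97  1.23] F [-1.13 -0.41 -0.49] open 0.253
s -0.1022 lat 0.6014 Fs -0.23 Flat -1.18
scene 0  
top 0  
t 27.45 p [ 0.6099 -0.0077  0.0967] y [-0.     0.002 -1.   ] zhead -80.99 q [-0.18  0.32  1.85  0.    0.97  1.23] F [-1.5   2.01  0.47] open 0.25
blue [280, 44, 10, 104, 834] zt 0.1025 top [0.6881, 0.0033, 0.1015] mid [0.6875, 0.0033, 0.1015] ext [0.0299, 0.0071, 0.0045]
blue [259, 188, 44, 47, 1983] zt 0.1095 top [0.6533, -0.001, 0.1086] mid [0.6529, -0.001, 0.1082] ext [0.016, 0.015, 0.0052]
blue [251, 253, 62, 104, 5874] zt 0.1082 top [0.61, -0.008, 0.1073] mid [0.6089, -0.0082, 0.1068] ext [0.0245, 0.0246, 0.0052]
```

View pics/s26.png

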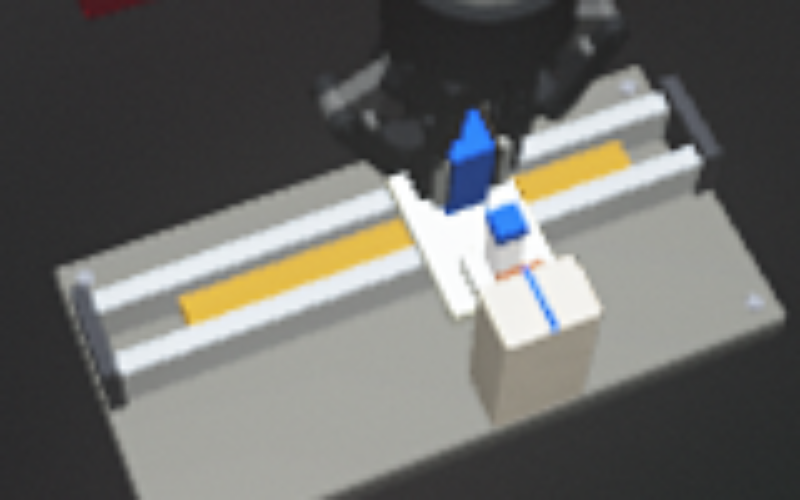

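View pics/w26.png

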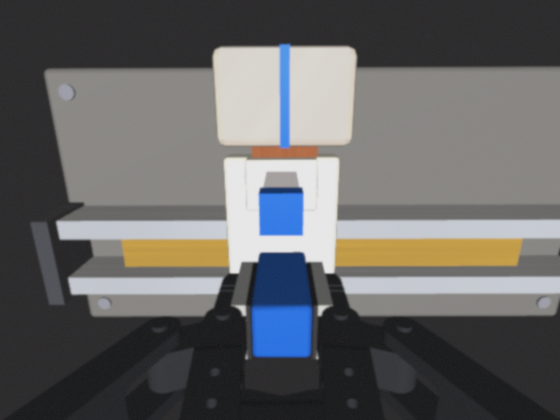

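```bash
cat > avg.py <<'E'
from h import *
u=np.array([-.155,.988,0]);u/=np.linalg.norm(u);S=[];F=[]
for i in range(8):
    ctrl.read_camera('top'); s=ctrl.get_state(); S.append(np.array(s['eef_pos'])@u); F.append(np.array(s['contact_force'])@u)
print('t',round(s['time'],2),'s',np.mean(S).round(5),'Fs',np.mean(F).round(2),'+-',(np.std(F)/8**.5).round(2),np.round(F,1))
E
python3 avg.py
```

```text
t 27.9 s -0.1022 Fs 1.83 +- 0.13 [1.9 1.2 1.3 2.4 2.2 1.8 2.  1.8]
```

Request:
arm_command:
  steps:
    - {"hand": 0,"travel": [0,0,-0.004],"rotation": [0,0,0]}
    - {"hand": 0,"travel": [0,0,0],"rotation": [0,0,0]}

```text
time: 28.15
eef_pos: [0.6098, -0.0069, 0.0967]
tcp_rot: [-0.055, 0.706, -0.704, 0.055]
contact_force: [-1.6, 2.9, -0.7]
opening: 0.254
```

```bash
python3 avg.py
```

```text
t 28.55 s -0.10132 Fs 2.54 +- 0.2 [1.7 2.5 1.7 3.5 2.8 3.1 2.4 2.6]
```

Request:
arm_command:
  steps:
    - {"hand": 0,"travel": [0,0,-0.005],"rotation": [0,0,0]}
    - {"hand": 0,"travel": [0,0,0],"rotation": [0,0,0]}

```text
time: 28.8
eef_pos: [0.6098, -0.0067, 0.0967]
tcp_rot: [0.055, -0.705, 0.705, -0.056]
contact_force: [-0.2, 1.6, -0.5]
opening: 0.254
```

```bash
python3 avg.py
```

```text
t 29.2 s -0.10108 Fs -0.65 +- 0.18 [ 0.  -0.9 -0.6 -1.2  0.2 -0.5 -1.2 -1. ]
```

Request:
arm_command:
  steps:
    - {"hand": 0,"travel": [0,0,-0.005],"rotation": [0,0,0]}
    - {"hand": 0,"travel": [0,0,0],"rotation": [0,0,0]}

```text
time: 29.45
eef_pos: [0.6097, -0.0065, 0.0967]
tcp_rot: [0.055, -0.704, 0.706, -0.056]
contact_force: [-0.5, -1.0, -0.3]
opening: 0.251
```

```bash
python3 avg.py
```

```text
t 29.85 s -0.10092 Fs -3.24 +- 0.16 [-2.7 -2.8 -3.3 -3.2 -3.8 -2.7 -3.8 -3.6]
```

The carriage now resists going on (-3.2 N, almost no movement), after being drawn forward at 2.5 N just before. It sits at the notch seen in the bar. I'll ease the push back and check that it resists the other way.

Request:
arm_command:
  steps:
    - {"hand": 0,"travel": [0,0,0.004],"rotation": [0,0,0]}
    - {"hand": 0,"travel": [0,0,0],"rotation": [0,0,0]}

```text
time: 30.1
eef_pos: [0.6098, -0.0066, 0.0968]
tcp_rot: [0.056, -0.704, 0.706, -0.056]
contact_force: [-0.1, -2.6, -0.9]
opening: 0.253
```

```bash
python3 avg.py
```

```text
t 30.5 s -0.10103 Fs -0.55 +- 0.14 [-0.4 -1.3 -0.4 -1.1 -0.4 -0.4 -0.4  0.1]
```

Request:
arm_command:
  steps:
    - {"hand": 0,"travel": [0,0,0.004],"rotation": [0,0,0]}
    - {"hand": 0,"travel": [0,0,0],"rotation": [0,0,0]}

```text
time: 30.75
eef_pos: [0.6098, -0.0067, 0.0968]
tcp_rot: [-0.056, 0.705, -0.705, 0.056]
contact_force: [-1.2, 0.5, -0.3]
opening: 0.255
```

```bash
python3 avg.py
```

```text
t 31.15 s -0.10117 Fs 1.55 +- 0.17 [1.3 1.1 2.6 1.5 1.6 1.  1.4 1.8]
```

Request:
arm_command:
  steps:
    - {"hand": 0,"travel": [0,0,-0.002],"rotation": [0,0,0]}
    - {"hand": 0,"travel": [0,0,0],"rotation": [0,0,0]}
    - {"hand": 0,"travel": [0,0,0],"rotation": [0,0,0]}

```text
time: 31.52
eef_pos: [0.6098, -0.0067, 0.0967]
tcp_rot: [0.055, -0.705, 0.705, -0.056]
contact_force: [-0.5, 1.5, -0.5]
opening: 0.252
```

```bash
python3 avg.py; python3 sl.py; python3 -c "
from h import *
im,d,p,T=cam('top');cv2.imwrite('pics/t30.png',im)"; python3 look.py pics/w30.png
```

```text
t 31.93 s -0.10113 Fs 0.76 +- 0.18 [ 0.7  0.6  1.4  0.8  1.  -0.4  0.8  1.2]
t 31.93 p [ 0.6098 -0.0067  0.0967] y [ 0. -0. -1.] zhead -81.0 q [-0.18  0.32  1.85 -0.    0.97  1.24] F [-1.2   1.01 -0.16] open 0.251
s -0.1011 lat 0.6014 Fs 1.18 Flat -1.03
t 31.98 p [ 0.6098 -0.0067  0.0967] y [ 0. -0. -1.] zhead -81.0 q [-0.18  0.32  1.85 -0.    0.97  1.24] F [-0.37  1.02 -0.99] open 0.252
blue [283, 44, 11, 104, 872] zt 0.1025 top [0.6884, 0.0034, 0.1015] mid [0.6876, 0.0033, 0.1016] ext [0.0298, 0.0074, 0.0039]
blue [260, 188, 43, 47, 1987] zt 0.1096 top [0.6532, -0.0, 0.1086] mid [0.6528, -0.0001, 0.1085] ext [0.0159, 0.0152, 0.0057]
blue [251, 253, 62, 104, 5872] zt 0.1082 top [0.6098, -0.007, 0.1073] mid [0.6088, -0.0072, 0.1068] ext [0.0252, 0.0248, 0.0052]
```

View pics/t30.png

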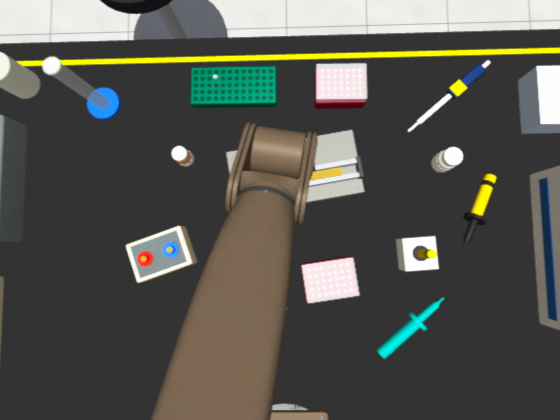

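The top view shows the pen upright in its stand, and the vial, bottle and tip box where they began. The arm hides the tube, so I'll check it in the scene camera.

```bash
python3 -c "
from h import *
im,d,p,T=cam('scene');cv2.imwrite('pics/s30.png',im)"
```

```text
(no output)
```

View pics/s30.png

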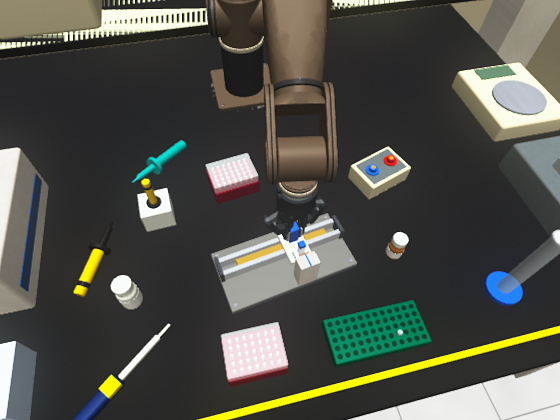

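```bash
python3 -c "
from h import *
print(ctrl.sign_off()); show()"
```

```text
the job is handed in; nothing more can be done
None
the job is handed in; nothing more can be done
```

I tested the pod, put the pen back, slid the carriage to the notch and handed the job in at about 32 s. The hand-in gives no verdict.

- **Pen test:** I pressed the red terminal about 2.8 mm and then the blue about 3 mm. Each was held for well over 0.2 s, and neither came near its bottom at 8 mm. The carriage was not touched until the pen was back.
- **Pen:** It is back in its block, upright and released. After release its top measured (0.443, -0.298, 0.1406), against 0.1404 high at the start.
- **Carriage:** I gripped the handle and slid it along the rail. I felt it drawn forward at about 2.5 N, then resist at about 3 N when pushed on and about 1.5 N when eased back. It moved only about 0.2 mm under those pushes.
- **Rest position:** It sits within 1 mm of the V notch I saw in the brass bar and about 2.5 mm past the head's blue line. The far stop is about 50 mm further on. At hand-in the force along the rail was near zero and the handle was still gripped, with the fingers set to 40 N.

**Not confirmed by camera:**
- The red telltale tab was hidden by the gripper, so seating rests on feel and position.
- The tube was hidden behind the arm in the last pictures, so I could not check it there. It was standing at the last clear view, before the carriage move. The tip box, bottle and vial look unmoved.
- The two look-alike pens, the large yellow and the turquoise, now lie on the bench. They had toppled or were toppling by my first wrist view of that area, before the gripper came down. They are not listed bystanders, and I don't believe I touched them.

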